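# Close the sample cells and dock their tray at the analyser

### The arm

A 7-joint arm with a two-finger parallel gripper is mounted at the origin on the work surface. World frame = base frame: x ahead of the robot, y to its left, z up, the work surface at z = 0. Lengths are in m, angles in rad, forces in N, time in s.
With the tool pointing down it reaches from about 0.425 to 1.025 m from the base axis. Payload 9.4 kg.
Tool frame: the origin (TCP) lies at the very end of the fingers, on their centre line; the grasp point (between the pads) lies 19 mm behind it; z points along the fingers, y is the line along which they close (so a half turn about z gives the same grasp; the last joint's range is limited). The gripper opens to 85 mm and grips with 20 to 120 N. Pads are 22 mm wide; open, the fingers measure 114 mm over their backs; the gripper's body (76 mm by 85 mm) begins 54 mm behind the grasp point. The pads swing forward as they close: fully open they stand 13 mm farther back than shut.
Start: joints at [1.031, 0.599, -0.003, 1.599, 0.002, 0.943, -0.08], TCP at [0.324, -0.649, 0.231] pointing down, gripper open.
Joint ranges: [-2.57, 2.57], [-0.35, 1.97], [-1.29, 1.29], [0.11, 2.56], [-1.05, 4.19], [0.11, 1.86], [-2.63, 2.63]. Speed limits (rad/s): [2.22, 2.22, 3.01, 3.01, 3.14, 3.14, 3.14].

### API

Orientations are given as a rotation vector (axis times angle).
In Python, from plant import bot, snapshot, camera_model, job gives the robot as it stands. The module is installed in compiled form; this text tells all that it offers.
- The arm moves only by the tool send_rows, never from a script. Its argument "moves" is a list of rows, each an object of numbers: "tx", "ty", "tz": the shift along the world's x, y, z in units of 50 mm (1.0 is 50 mm); "rx", "ry", "rz": the turn, a rotation vector about the world's x, y, z in units of 8 degrees (1.0 is 8 degrees); "jaw": the opening, from 0 (shut) to 1 (fully open). In form: [{"tx": .., "ty": .., "tz": .., "rx": .., "ry": .., "rz": .., "jaw": ..}, ...]. A call has 1 to 5 rows; each row shifts and turns the commanded pose from where the row before left it; what a row does not reach is not made up. A row lasts 1/10 s, in which the tool goes at most 50 mm and 8.59 degrees, less where a joint would pass 70% of its speed; a pose out of reach is approached as far as the arm can. A call is refused whole if a number of a shift passes 1 or a number of a turn 1, either way. A call with a gripper value outside its range is refused whole. The fingers move at their own pace and stop on an object; "squeeze" is the grip in N (left out, the last holds). Time passes only in rows, so rows that do not move let the fingers close. It gives the time, the measured TCP pose, the force, the opening and the grip force at its end, in the units of the state.
- bot.state(): the state, without advancing time (a new reading comes with each control period).
- snapshot(name): name is "scene" or "top" or "wrist"; returns the picture (480x640x3 uint8, blue, green, red); there is no depth.
- camera_model(name): a dict with "intrinsics" (3x3 intrinsics, pixels), "R" (3x3) and "t" (3): a world point X has camera coordinates R X + t; the wrist camera has in their place "mount" (4x4, takes a point from camera to tool coordinates, whose origin is the TCP and whose axes are the flange's). Camera axes: x right, y down, z forward; pixel columns grow to the right and rows downward; lengths in m; the calibration is good to about 2 mm. A picture is of the moment at which its call begins: read the wrist's pose just before it. camera_model takes no time and is no camera call.
- job.sign_off(): hands the job in; it is judged then, once.
The state is a dict: "t": time; "joint_pos": joint angles; "qd": joint speeds; "effort": joint torques, N m; "position": TCP position; "tcp_rot": TCP orientation; "wrist_force": force on the tool from outside, world axes, zero at the start; "torque": the same for the moment, N m; "opening": finger opening in m; "finger_force": force on a finger pad.
Only numpy, scipy, OpenCV 4.12 (cv2) and the standard library are available. Lean on these libraries where they do the work, as an engineer would, in place of code of your own. Each camera call takes 0.05 s, during which the arm holds its last target. There are 200 camera calls.

### The job

Get the sample cells on the bench (two or three) ready for the analyser: close each one by pressing the steel plug at each end fully home against the front of the bent steel bracket, turning the cell round between the two presses; use the bracket for this, not the gripper's fingers or the docking rail. Lay the closed cells, window up, flat in the bays of the aluminium tray, one to a bay, and only when all are in slide the tray flush against the white docking rail, squarely between the two black lines. Leave everything else on the bench where it is.

Things in the scene. Friction and masses are not known exactly. Their poses are not given: they have to be found in the camera images.
- cell1: sample cell: a grey plastic block 110 long (its x) x 38 wide (y) x 38 high (z), 0.2 kg, round glass window on top, a steel plug in each end. Two or three cells lie on the bench on the robot's right, side by side; an absent one reads None from the start. Origin: centre of its underside, z up
- cell1_a: steel plug in the +x end of cell1: round, 24 across, on the cell's long axis, 19 above its underside. Its origin is the cell's, shifted by the slide (not its face). Out, its face stands 14 beyond the block's end (69 from the cell's middle); fully home 2 beyond (57 from the middle). About 9 N moves it; it stays where left
- cell1_a_slide (a joint): how far plug cell1_a is pushed in, m: 0 out, 0.012 fully home
- cell1_b: steel plug in the -x end of cell1: round, 24 across, on the cell's long axis, 19 above its underside. Its origin is the cell's, shifted by the slide (not its face). Out, its face stands 14 beyond the block's end (69 from the cell's middle); fully home 2 beyond (57 from the middle). About 9 N moves it; it stays where left
- cell1_b_slide (a joint): how far plug cell1_b is pushed in, m: 0 out, 0.012 fully home
- cell2: sample cell: a grey plastic block 110 long (its x) x 38 wide (y) x 38 high (z), 0.2 kg, round glass window on top, a steel plug in each end. Two or three cells lie on the bench on the robot's right, side by side; an absent one reads None from the start. Origin: centre of its underside, z up
- cell2_a: steel plug in the +x end of cell2: round, 24 across, on the cell's long axis, 19 above its underside. Its origin is the cell's, shifted by the slide (not its face). Out, its face stands 14 beyond the block's end (69 from the cell's middle); fully home 2 beyond (57 from the middle). About 9 N moves it; it stays where left
- cell2_a_slide (a joint): how far plug cell2_a is pushed in, m: 0 out, 0.012 fully home
- cell2_b: steel plug in the -x end of cell2: round, 24 across, on the cell's long axis, 19 above its underside. Its origin is the cell's, shifted by the slide (not its face). Out, its face stands 14 beyond the block's end (69 from the cell's middle); fully home 2 beyond (57 from the middle). About 9 N moves it; it stays where left
- cell2_b_slide (a joint): how far plug cell2_b is pushed in, m: 0 out, 0.012 fully home
- cell3: sample cell: a grey plastic block 110 long (its x) x 38 wide (y) x 38 high (z), 0.2 kg, round glass window on top, a steel plug in each end. Two or three cells lie on the bench on the robot's right, side by side; an absent one reads None from the start. Origin: centre of its underside, z up
- cell3_a: steel plug in the +x end of cell3: round, 24 across, on the cell's long axis, 19 above its underside. Its origin is the cell's, shifted by the slide (not its face). Out, its face stands 14 beyond the block's end (69 from the cell's middle); fully home 2 beyond (57 from the middle). About 9 N moves it; it stays where left
- cell3_a_slide (a joint): how far plug cell3_a is pushed in, m: 0 out, 0.012 fully home
- cell3_b: steel plug in the -x end of cell3: round, 24 across, on the cell's long axis, 19 above its underside. Its origin is the cell's, shifted by the slide (not its face). Out, its face stands 14 beyond the block's end (69 from the cell's middle); fully home 2 beyond (57 from the middle). About 9 N moves it; it stays where left
- cell3_b_slide (a joint): how far plug cell3_b is pushed in, m: 0 out, 0.012 fully home
- bracket: bent steel bracket fixed to the bench, far right; upright flange 90 wide, 60 high, 8 thick, ribs and foot behind it. Origin: on the bench under the middle of the flange's front face, which is the plane x = 0 of its frame and looks to -x (to the robot): a cell is pressed on it along the bracket's +x
- tray: loose aluminium tray, 0.6 kg, 226 (its x) x 140 (y) outside; rim 18 high, 5 thick; floor 4 thick. Two ribs along y (at x = -36 and +36, tops 9 above the bench) make three bays, middles at x = -72, 0, +72, each 130 long inside. A cell lies with its length along the tray's y; with a plug standing out it will not fit. Origin: centre of its underside, on the bench
- dock: docking place before the analyser, on the left: a white rail fixed to the bench, 260 long (its x), 16 thick, 30 high, and two thin black lines on the bench at x = -119 and +119. Origin: on the bench under the middle of a docked tray; the rail's near face is at y = +70; the tray lies between the lines, long side on the rail
- mouse: black computer mouse, 105 x 62 x 34; a bystander, leave it where it is. Origin: centre of its underside
- beaker: glass beaker, 76 across, 95 high; a bystander, leave it where it is. Origin: centre of its underside
- pads: stack of white filter pads, 100 x 100 x 30; a bystander, leave it where it is. Origin: centre of its underside
- dish: white ceramic dish, 90 across, 18 high; a bystander, leave it where it is. Origin: centre of its underside
- mug: blue mug, 80 across, 90 high; a bystander, leave it where it is. Origin: centre of its underside

How it is judged:
On the way, in this order (a step that is already met when the one before it is completed fails the run):
1. every cell that is present has both plugs home and lies flat, window up, in a bay of the tray (value of joint each of cell1_a_slide, cell1_b_slide, cell2_a_slide, cell2_b_slide, cell3_a_slide, cell3_b_slide above 0.01 m and x of cell1 in the frame of tray between -0.11 and 0.11 m and y of cell1 in the frame of tray between -0.03 and 0.03 m and z of cell1 in the frame of tray between 0.001 and 0.007 m and angle between each of cell1, cell2, cell3's own z axis and vertical below 0.08 rad and x of cell2 in the frame of tray between -0.11 and 0.11 m and y of cell2 in the frame of tray between -0.03 and 0.03 m and z of cell2 in the frame of tray between 0.001 and 0.007 m and x of cell3 in the frame of tray between -0.11 and 0.11 m and y of cell3 in the frame of tray between -0.03 and 0.03 m and z of cell3 in the frame of tray between 0.001 and 0.007 m), for 0.2 s.
2. with all the cells in it, the tray is against the docking rail between the lines (x of tray in the frame of dock between -0.02 and 0.02 m and y of tray in the frame of dock between -0.008 and 0.006 m and angle between the x axis of tray and the x axis of dock, either way round below 0.08 rad and height (world z) of tray below 0.006 m), for 0.2 s.
At the end, for the whole second after the job is handed in: Every cell present: both plugs in by over 10 mm, flat (0.08 rad) and window up on the floor of a tray bay, within 30 mm of its middle lengthwise. Tray on the bench, within 8 mm of touching the rail, 20 mm of midway between the lines, 0.08 rad of parallel. All at rest (all of step 1 and all of step 2 and linear speed of each of tray, cell1, cell2, cell3 below 0.02 m/s).
It fails at once if a plug is pushed with the gripper's fingers (more than 6 N) (contact force between any of cell1_a, cell1_b, cell2_a, cell2_b, cell3_a, cell3_b and the fingers above 6 N).
It fails at once if a plug is pressed against the docking rail (more than 6 N) (contact force between any of cell1_a, cell1_b, cell2_a, cell2_b, cell3_a, cell3_b and dock above 6 N).
It fails at once if a bystander is moved more than 40 mm (distance of any of mouse, beaker, pads, dish, mug from where it was at the start of the episode above 0.04 m).
Of cell1, cell2, cell3 only 2 to 3 are there at a start; the rules pass over those that are not, and their reading is None.
At some moment in a run one of cell1, cell2, cell3 may be knocked a few centimetres aside while the robot is not near it.
Once in a run the grip may slacken for a moment while it holds something.
It also fails if it takes over 210 s, if anything falls off the work surface, if the arm or the gripper's body presses on something with over 40 N, if the wrist force passes 120 N, or if a joint passes its speed limit or range.

## Working session

There is one attempt and no reset: what is moved stays moved. The work goes in short steps, Python scripts to look and compute and a tool call to move; the robot and the scene stay as the last step left them, time stands still between calls to the robot, and variables do not carry over. Pictures are saved under pics/ and viewed, at most 14 in all, crops included, and the job is handed in when it is done.

Besides the shell and the picture viewer there is one more tool, called by a JSON object that holds its "op" and its "data". send_rows: Moves the arm, as the interface text tells. Its arguments: {"type":"object","properties":{"moves":{"type":"array","items":{"type":"object","properties":{"tx":{"type":"number"},"ty":{"type":"number"},"tz":{"type":"number"},"rx":{"type":"number"},"ry":{"type":"number"},"rz":{"type":"number"},"jaw":{"type":"number"}}}},"squeeze":{"type":"number"}},"required":["moves"]}

```bash
mkdir -p pics; python3 - <<'E'
from plant import bot, snapshot, camera_model
import cv2,numpy as np
for n in("scene","top"):
    cv2.imwrite(f"pics/{n}0.png",snapshot(n)); print(n,camera_model(n))
print(camera_model("wrist")); print(bot.state())
E
```

```text
scene {'intrinsics': array([[447.81662096,   0.        , 312.16377871],
       [  0.        , 447.81662096, 238.77311792],
       [  0.        ,   0.        ,   1.        ]]), 'R': array([[ 3.62375930e-01,  9.32031679e-01, -7.96798015e-04],
       [ 6.03199084e-01, -2.35176655e-01, -7.62130439e-01],
       [-7.10517101e-01,  2.75697099e-01, -6.47423014e-01]]), 't': array([-0.13768298, -0.31642785,  1.73625635])}
top {'intrinsics': array([[529.05380691,   0.        , 328.34713587],
       [  0.        , 529.05380691, 249.83306938],
       [  0.        ,   0.        ,   1.        ]]), 'R': array([[ 2.30127654e-02, -9.99732342e-01,  2.37861462e-03],
       [-9.94366583e-01, -2.31353614e-02, -1.03440099e-01],
       [ 1.03467443e-01,  1.52278461e-05, -9.94632841e-01]]), 't': array([-0.08903213,  0.59336178,  1.39575705])}
{'intrinsics': array([[397.82602273,   0.        , 315.91320496],
       [  0.        , 397.82602273, 237.41779437],
       [  0.        ,   0.        ,   1.        ]]), 'mount': array([[-5.59248308e-04, -9.47537175e-01, -3.19645098e-01,
         8.22430784e-02],
      
[... 272 characters left out ...]
': array([ 1.03130374,  0.60009307, -0.0025284 ,  1.60005683,  0.00180349,
        0.94292565, -0.0798119 ]), 'qd': array([ 4.49691373e-04, -1.28843999e-03,  2.25021274e-03, -2.85645886e-03,
        2.97103707e-05,  2.19334789e-04, -1.16220669e-03]), 'effort': array([ 5.78441337e-03, -7.77993250e+01,  1.56996835e+00, -2.58627266e+01,
        1.26402156e-02,  5.48310927e-03, -1.86281181e-05]), 'position': array([ 0.32345926, -0.64835774,  0.23046642]), 'tcp_rot': array([-3.05648402e+00, -7.20217180e-01,  7.56932588e-04]), 'wrist_force': array([-0.33385904, -0.29475912,  0.6996647 ]), 'torque': array([-0.04221682, -0.04590505, -0.05794432]), 'finger_force': 0.0, 'opening': 0.08532766986836922}
```

View pics/top0.png

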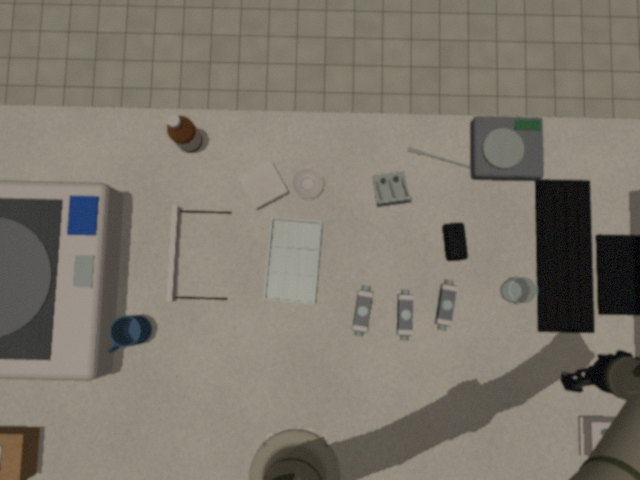

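View pics/scene0.png

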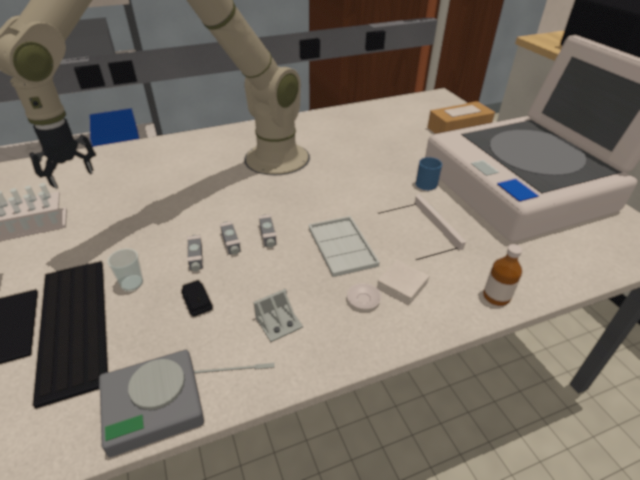

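```bash
python3 - <<'E'
import cv2
a=cv2.imread("pics/top0.png")[155:350,160:480]
cv2.imwrite("pics/topcrop.png",cv2.resize(a,None,fx=2.5,fy=2.5,interpolation=cv2.INTER_CUBIC))
E
```

```text
(no output)
```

View pics/topcrop.png

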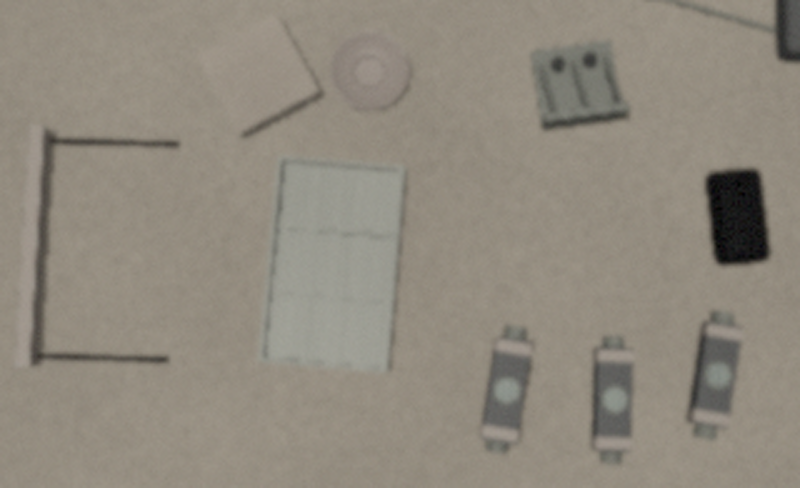

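```bash
cat > h.py <<'E'
import numpy as np, cv2
from plant import bot, snapshot, camera_model
from scipy.spatial.transform import Rotation as Ro
def cam(name,st=None):
    m=camera_model(name); K=m["intrinsics"]
    if name!="wrist": R=m["R"]; return K,R,-R.T@m["t"]
    st=st or bot.state(); M=m["mount"]; T=Ro.from_rotvec(st["tcp_rot"]).as_matrix()
    return K,(T@M[:3,:3]).T,T@M[:3,3]+st["position"]
def ray(c,uv,z):
    K,R,C=c; uv=np.atleast_2d(uv).astype(float)
    d=np.c_[uv,np.ones(len(uv))]@np.linalg.inv(K).T@R
    s=(z-C[2])/d[:,2]; return C+d*s[:,None]
def proj(c,X):
    K,R,C=c; p=(np.atleast_2d(X)-C)@R.T@K.T; return p[:,:2]/p[:,2:]
def yaw(st): # world angle of tool y axis (line), tool pointing down
    y=Ro.from_rotvec(st["tcp_rot"]).as_matrix()[:,1]; return np.degrees(np.arctan2(y[1],y[0]))
E
python3 - <<'E'
from h import *
c=cam("top")
f=lambda p,z:ray(c,np.array(p)/2.5+[160,155],z)
np.set_printoptions(precision=4,suppress=True)
for n,w,a,b in(("L",(507,390),(515,330),(497,450)),("M",(615,399),(613,342),(611,458)),("R",(718,375),(722,316),(706,434))):
    p,q=f([a,b],19e-3); print(n,f(w,.038)[0,:2],(p+q)[:2]/2,np.degrees(np.arctan2(*(p-q)[[1,0]])),np.linalg.norm(p-q))
B=f([(545,128),(628,115)],0);print("br",B,np.linalg.norm(B[0]-B[1]))
T=f([(281,160),(406,168),(390,371),(262,360)],.018);print("tray",T,T.mean(0))
D=f([(52,141),(179,144),(36,356),(168,359)],0);print("lines",D)
print("rail foot",f([(48,135),(38,360)],0))
s=bot.state();print(yaw(s),Ro.from_rotvec(s["tcp_rot"]).as_matrix())
E
```

```text
L [ 0.4336 -0.1704] [ 0.4337 -0.1706] -7.641540232955361 0.12972832243178617
M [ 0.4268 -0.285 ] [ 0.4256 -0.2846] -0.5329456454405261 0.12376962680308762
R [ 0.4546 -0.3942] [ 0.4549 -0.3942] -7.734615190099814 0.1279450542460204
br [[ 0.7236 -0.2105  0.    ]
 [ 0.7404 -0.3027  0.    ]] 0.09372242251050976
tray [[ 0.6779  0.0798  0.018 ]
 [ 0.6722 -0.0573  0.018 ]
 [ 0.4509 -0.0454  0.018 ]
 [ 0.4595  0.0928  0.018 ]] [0.5651 0.0175 0.018 ]
lines [[0.6961 0.3364 0.    ]
 [0.6961 0.1954 0.    ]
 [0.4583 0.3416 0.    ]
 [0.4583 0.1975 0.    ]]
rail foot [[0.7028 0.3412 0.    ]
 [0.454  0.3391 0.    ]]
-63.4818649330587 [[ 0.8948  0.4465 -0.0008]
 [ 0.4465 -0.8948  0.0013]
 [-0.0001 -0.0015 -1.    ]]
```

{"op": "send_rows", "data": {"moves": [{"tx": 0.33, "ty": 0.635, "rz": -0.535, "jaw": 1}, {"tx": 0.33, "ty": 0.635, "rz": -0.535, "jaw": 1}, {"tx": 0.33, "ty": 0.635, "rz": -0.535, "jaw": 1}, {"tx": 0.33, "ty": 0.635, "rz": -0.535, "jaw": 1}], "squeeze": 60}}

```text
$.moves[0]: bad value
```

{"op": "send_rows", "data": {"moves": [{"tx": 0.33, "ty": 0.635, "rz": -0.535, "jaw": 1}, {"tx": 0.33, "ty": 0.635, "rz": -0.535, "jaw": 1}, {"tx": 0.33, "ty": 0.635, "rz": -0.535, "jaw": 1}, {"tx": 0.31, "ty": 0.635, "rz": -0.535, "jaw": 1}, {"jaw": 1}]}}

```text
$.moves[0]: bad value
```

```bash
python3 - <<'E'
from h import *
s=bot.state();im=snapshot("wrist");cv2.imwrite("pics/w1.png",im);c=cam("wrist",s)
print(s["position"],yaw(s),s["joint_pos"]);print(proj(c,[[.4547,-.3942,.038],[.4268,-.285,.038]]))
np.save("c1.npy",np.array([*s["position"],*s["tcp_rot"]]))
E
```

```text
[ 0.32345926 -0.64835774  0.23046642] -63.4818649330587 [ 1.03130374  0.60009307 -0.0025284   1.60005683  0.00180349  0.94292565
 -0.0798119 ]
[[  66.66971125 -128.85552416]
 [-107.99875616 -173.50294761]]
```

View pics/w1.png

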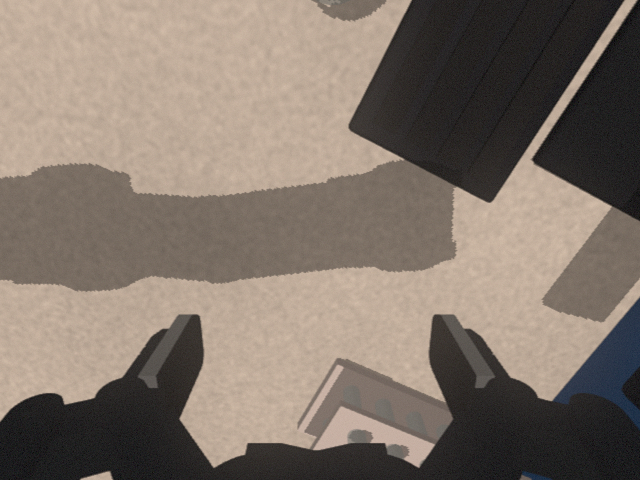

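{"op": "send_rows", "data": {"moves": [{"tx": 0.33, "ty": 0.635, "tz": 0, "rx": 0, "ry": 0, "rz": -0.535, "jaw": 1}], "squeeze": 60}}

```text
t: 0.25
position: [0.3363, -0.6205, 0.2305]
tcp_rot: [3.083, 0.595, -0.004]
wrist_force: [1.4, -0.2, 0.3]
opening: 0.0854
finger_force: 0.0
```

All keys are required.

{"op": "send_rows", "data": {"moves": [{"tx": 0.33, "ty": 0.635, "tz": 0, "rx": 0, "ry": 0, "rz": -0.535, "jaw": 1}, {"tx": 0.33, "ty": 0.635, "tz": 0, "rx": 0, "ry": 0, "rz": -0.535, "jaw": 1}, {"tx": 0.33, "ty": 0.635, "tz": 0, "rx": 0, "ry": 0, "rz": -0.535, "jaw": 1}, {"tx": 0.33, "ty": 0.635, "tz": 0, "rx": 0, "ry": 0, "rz": -0.535, "jaw": 1}]}}

```text
t: 0.65
position: [0.4066, -0.4886, 0.231]
tcp_rot: [-3.138, -0.135, 0.0]
wrist_force: [1.6, 0.6, 0.7]
opening: 0.0854
finger_force: 0.0
```

{"op": "send_rows", "data": {"moves": [{"tx": 0.33, "ty": 0.635, "tz": 0, "rx": 0, "ry": 0, "rz": -0.535, "jaw": 1}, {"tx": 0.33, "ty": 0.635, "tz": 0, "rx": 0, "ry": 0, "rz": -0.535, "jaw": 1}, {"tx": 0.31, "ty": 0.635, "tz": 0, "rx": 0, "ry": 0, "rz": -0.535, "jaw": 1}, {"tx": 0, "ty": 0, "tz": 0, "rx": 0, "ry": 0, "rz": 0, "jaw": 1}, {"tx": 0, "ty": 0, "tz": 0, "rx": 0, "ry": 0, "rz": 0, "jaw": 1}]}}

```text
t: 1.15
position: [0.4552, -0.3939, 0.2312]
tcp_rot: [-3.135, 0.207, 0.0]
wrist_force: [1.1, -0.1, 0.6]
opening: 0.0853
finger_force: 0.0
```

```bash
python3 - <<'E'
from h import *
s=bot.state();im=snapshot("wrist");cv2.imwrite("pics/w2.png",im);c=cam("wrist",s)
print(s["position"],yaw(s),s["joint_pos"]);print(proj(c,[[.4547,-.3942,.038],[.4268,-.285,.038]]))
np.save("c2.npy",np.array([*s["position"],*s["tcp_rot"]]))
E
```

```text
[ 0.45522093 -0.39391456  0.2312225 ] -97.55845555079895 [ 0.51147072  0.45391836  0.15416361  1.89703472 -0.09401083  0.79777321
 -0.98671945]
[[316.52082326 204.23354737]
 [199.88016428 249.94065825]]
```

View pics/w2.png

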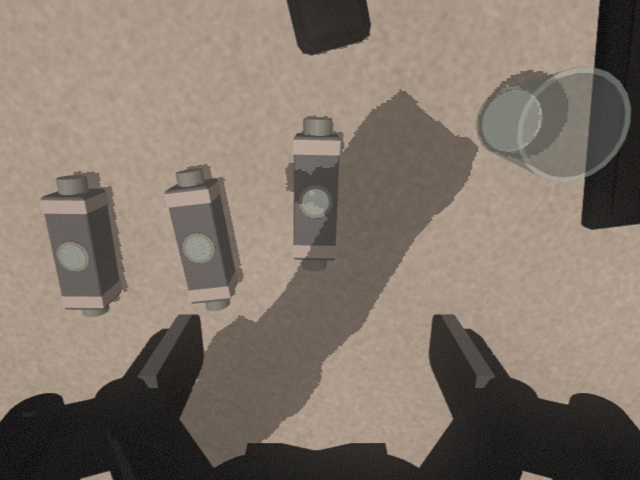

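{"op": "send_rows", "data": {"moves": [{"tx": 0, "ty": 0, "tz": -0.9, "rx": 0, "ry": 0, "rz": 0, "jaw": 1}, {"tx": 0, "ty": 0, "tz": -0.9, "rx": 0, "ry": 0, "rz": 0, "jaw": 1}, {"tx": 0, "ty": 0, "tz": -0.9, "rx": 0, "ry": 0, "rz": 0, "jaw": 1}, {"tx": 0, "ty": 0, "tz": -0.9, "rx": 0, "ry": 0, "rz": 0, "jaw": 1}, {"tx": 0, "ty": 0, "tz": -0.78, "rx": 0, "ry": 0, "rz": 0, "jaw": 1}]}}

```text
t: 1.7
position: [0.4533, -0.3962, 0.01]
tcp_rot: [3.134, -0.214, -0.001]
wrist_force: [-0.2, -0.1, 0.4]
opening: 0.0852
finger_force: 0.0
```

{"op": "send_rows", "data": {"moves": [{"tx": 0, "ty": 0, "tz": 0, "rx": 0, "ry": 0, "rz": 0, "jaw": 0}, {"tx": 0, "ty": 0, "tz": 0, "rx": 0, "ry": 0, "rz": 0, "jaw": 0}, {"tx": 0, "ty": 0, "tz": 0, "rx": 0, "ry": 0, "rz": 0, "jaw": 0}, {"tx": 0, "ty": 0, "tz": 0, "rx": 0, "ry": 0, "rz": 0, "jaw": 0}, {"tx": 0, "ty": 0, "tz": 0, "rx": 0, "ry": 0, "rz": 0, "jaw": 0}], "squeeze": 60}}

```text
t: 2.2
position: [0.4555, -0.3958, 0.0148]
tcp_rot: [3.132, -0.212, 0.005]
wrist_force: [-1.0, -0.1, 9.7]
opening: 0.0371
finger_force: 62.0
```

{"op": "send_rows", "data": {"moves": [{"tx": 0, "ty": 0, "tz": 0, "rx": 0, "ry": 0, "rz": 0, "jaw": 0}, {"tx": 0, "ty": 0, "tz": 0.5, "rx": 0, "ry": 0, "rz": 0, "jaw": 0}, {"tx": 0, "ty": 0, "tz": 0.5, "rx": 0, "ry": 0, "rz": 0, "jaw": 0}, {"tx": 0, "ty": 0, "tz": 0.5, "rx": 0, "ry": 0, "rz": 0, "jaw": 0}, {"tx": 0, "ty": 0, "tz": 0, "rx": 0, "ry": 0, "rz": 0, "jaw": 0}]}}

```text
t: 2.7
position: [0.4563, -0.3962, 0.0917]
tcp_rot: [3.131, -0.211, 0.009]
wrist_force: [1.0, -0.7, -1.6]
opening: 0.0369
finger_force: 61.2
```

{"op": "send_rows", "data": {"moves": [{"tx": 0.59, "ty": 0.46, "tz": 0.1, "rx": 0, "ry": 0, "rz": 0.45, "jaw": 0}, {"tx": 0.59, "ty": 0.46, "tz": 0.1, "rx": 0, "ry": 0, "rz": 0.45, "jaw": 0}, {"tx": 0.59, "ty": 0.46, "tz": 0, "rx": 0, "ry": 0, "rz": 0.45, "jaw": 0}, {"tx": 0.59, "ty": 0.46, "tz": 0, "rx": 0, "ry": 0, "rz": 0.45, "jaw": 0}, {"tx": 0.59, "ty": 0.46, "tz": 0, "rx": 0, "ry": 0, "rz": 0.45, "jaw": 0}]}}

```text
t: 3.2
position: [0.6032, -0.2786, 0.0974]
tcp_rot: [3.128, 0.286, 0.0]
wrist_force: [0.4, -1.0, -2.8]
opening: 0.0368
finger_force: 61.2
```

{"op": "send_rows", "data": {"moves": [{"tx": 0, "ty": 0, "tz": 0, "rx": 0, "ry": 0, "rz": 0, "jaw": 0}, {"tx": 0, "ty": 0, "tz": 0, "rx": 0, "ry": 0, "rz": 0, "jaw": 0}]}}

```text
t: 3.4
position: [0.6025, -0.2786, 0.097]
tcp_rot: [-3.128, -0.284, 0.0]
wrist_force: [-0.4, -0.2, -2.8]
opening: 0.0369
finger_force: 61.0
```

```bash
python3 - <<'E'
from h import *
s=bot.state();im=snapshot("wrist");cv2.imwrite("pics/w3.png",im);c=cam("wrist",s)
print(s["position"],yaw(s),s["joint_pos"]);
np.save("c3.npy",np.array([*s["position"],*s["tcp_rot"]]))
E
```

```text
[ 0.60253756 -0.27859621  0.09695951] -79.61489268442448 [ 0.30718402  0.68321963  0.0631727   1.85146288 -0.06999825  0.60929589
 -0.97589561]
```

View pics/w3.png

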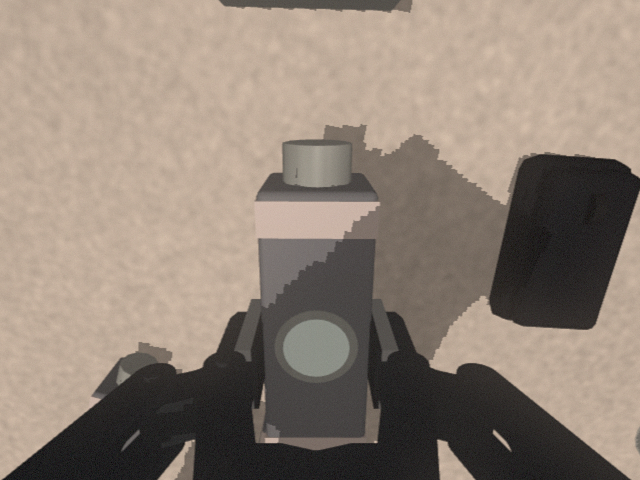

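```bash
python3 - <<'E'
from h import *
a=np.load("c3.npy");s=dict(position=a[:3],tcp_rot=a[3:]);c=cam("wrist",s)
im=cv2.imread("pics/w3.png");g=im.mean(2)
rows=[];
for u in range(235,395,20):
    col=g[:25,u];rows.append((u,int(np.argmax(col>col[:4].mean()+35)))) 
print(rows)
rows=np.array(rows,float);p=np.polyfit(rows[:,0],rows[:,1],1);e=[(228,np.polyval(p,228)),(395,np.polyval(p,395))]
P=ray(c,e,0);print(P,np.degrees(np.arctan2(*(P[0]-P[1])[[1,0]]))-90)
print(ray(c,[(316,347)],a[2]-.0148+.038),ray(c,[(317,145)],a[2]-.0148+.031))
E
```

```text
[(235, 7), (255, 7), (275, 7), (295, 8), (315, 9), (335, 10), (355, 10), (375, 10)]
[[ 0.72267361 -0.20926093  0.        ]
 [ 0.73642842 -0.29651996  0.        ]] 8.957930601124787
[[ 0.60506747 -0.27806206  0.12015951]] [[ 0.67150219 -0.26622872  0.11315951]]
```

{"op": "send_rows", "data": {"moves": [{"tx": 0.22, "ty": 0.036, "tz": -0.5, "rx": 0, "ry": 0, "rz": 0, "jaw": 0}, {"tx": 0.22, "ty": 0.036, "tz": -0.5, "rx": 0, "ry": 0, "rz": 0, "jaw": 0}, {"tx": 0.22, "ty": 0.036, "tz": -0.48, "rx": 0, "ry": 0, "rz": 0, "jaw": 0}, {"tx": 0.22, "ty": 0.036, "tz": 0, "rx": 0, "ry": 0, "rz": 0, "jaw": 0}, {"tx": 0, "ty": 0, "tz": 0, "rx": 0, "ry": 0, "rz": 0, "jaw": 0}], "squeeze": 90}}

```text
t: 3.95
position: [0.647, -0.2729, 0.0234]
tcp_rot: [3.129, 0.281, 0.001]
wrist_force: [-0.1, 0.5, -2.3]
opening: 0.0362
finger_force: 94.4
```

{"op": "send_rows", "data": {"moves": [{"tx": 0.1, "ty": 0.016, "tz": 0, "rx": 0, "ry": 0, "rz": 0, "jaw": 0}, {"tx": 0.1, "ty": 0.016, "tz": 0, "rx": 0, "ry": 0, "rz": 0, "jaw": 0}, {"tx": 0.1, "ty": 0.016, "tz": 0, "rx": 0, "ry": 0, "rz": 0, "jaw": 0}, {"tx": 0, "ty": 0, "tz": 0, "rx": 0, "ry": 0, "rz": 0, "jaw": 0}]}}

```text
t: 4.35
position: [0.6618, -0.2702, 0.024]
tcp_rot: [3.129, 0.282, 0.001]
wrist_force: [-1.0, 0.2, -1.8]
opening: 0.0364
finger_force: 94.5
```

{"op": "send_rows", "data": {"moves": [{"tx": 0.1, "ty": 0.016, "tz": 0, "rx": 0, "ry": 0, "rz": 0, "jaw": 0}, {"tx": 0, "ty": 0, "tz": 0, "rx": 0, "ry": 0, "rz": 0, "jaw": 0}]}}

```text
t: 4.55
position: [0.6643, -0.2698, 0.0233]
tcp_rot: [-3.129, -0.28, 0.006]
wrist_force: [-5.3, -0.5, -0.7]
opening: 0.0364
finger_force: 94.9
```

{"op": "send_rows", "data": {"moves": [{"tx": 0.1, "ty": 0.016, "tz": 0, "rx": 0, "ry": 0, "rz": 0, "jaw": 0}, {"tx": 0, "ty": 0, "tz": 0, "rx": 0, "ry": 0, "rz": 0, "jaw": 0}]}}

```text
t: 4.75
position: [0.6686, -0.2691, 0.023]
tcp_rot: [-3.128, -0.28, 0.007]
wrist_force: [-7.3, -0.4, 0.7]
opening: 0.0361
finger_force: 95.0
```

{"op": "send_rows", "data": {"moves": [{"tx": 0.1, "ty": 0.016, "tz": 0, "rx": 0, "ry": 0, "rz": 0, "jaw": 0}, {"tx": 0, "ty": 0, "tz": 0, "rx": 0, "ry": 0, "rz": 0, "jaw": 0}]}}

```text
t: 4.95
position: [0.6731, -0.2683, 0.0229]
tcp_rot: [-3.128, -0.28, 0.009]
wrist_force: [-7.7, 0.7, 1.0]
opening: 0.0363
finger_force: 94.9
```

{"op": "send_rows", "data": {"moves": [{"tx": 0.1, "ty": 0.016, "tz": 0, "rx": 0, "ry": 0, "rz": 0, "jaw": 0}, {"tx": 0, "ty": 0, "tz": 0, "rx": 0, "ry": 0, "rz": 0, "jaw": 0}]}}

```text
t: 5.15
position: [0.6733, -0.2682, 0.0219]
tcp_rot: [-3.127, -0.277, 0.022]
wrist_force: [-19.9, -1.4, 3.7]
opening: 0.0362
finger_force: 95.3
```

{"op": "send_rows", "data": {"moves": [{"tx": 0.06, "ty": 0.01, "tz": 0, "rx": 0, "ry": 0, "rz": 0, "jaw": 0}, {"tx": 0, "ty": 0, "tz": 0, "rx": 0, "ry": 0, "rz": 0, "jaw": 0}]}}

```text
t: 5.35
position: [0.6735, -0.2682, 0.0216]
tcp_rot: [-3.126, -0.276, 0.03]
wrist_force: [-27.2, -1.2, 8.6]
opening: 0.0362
finger_force: 95.9
```

{"op": "send_rows", "data": {"moves": [{"tx": -0.3, "ty": -0.05, "tz": 0, "rx": 0, "ry": 0, "rz": 0, "jaw": 0}, {"tx": -0.4, "ty": -0.07, "tz": 0.2, "rx": 0, "ry": 0, "rz": 0, "jaw": 0}, {"tx": -0.5, "ty": -0.08, "tz": 0.4, "rx": 0, "ry": 0, "rz": 0.3, "jaw": 0}, {"tx": -0.4, "ty": -0.06, "tz": 0.4, "rx": 0, "ry": 0, "rz": 0.7, "jaw": 0}, {"tx": 0, "ty": 0, "tz": 0, "rx": 0, "ry": 0, "rz": 0.9, "jaw": 0}]}}

```text
t: 5.85
position: [0.6022, -0.2813, 0.0761]
tcp_rot: [3.061, 0.695, 0.001]
wrist_force: [0.7, -0.5, -1.3]
opening: 0.0362
finger_force: 94.9
```

{"op": "send_rows", "data": {"moves": [{"tx": 0, "ty": 0, "tz": 0, "rx": 0, "ry": 0, "rz": 1, "jaw": 0}, {"tx": 0, "ty": 0, "tz": 0, "rx": 0, "ry": 0, "rz": 1, "jaw": 0}, {"tx": 0, "ty": 0, "tz": 0, "rx": 0, "ry": 0, "rz": 1, "jaw": 0}, {"tx": 0, "ty": 0, "tz": 0, "rx": 0, "ry": 0, "rz": 1, "jaw": 0}, {"tx": 0, "ty": 0, "tz": 0, "rx": 0, "ry": 0, "rz": 1, "jaw": 0}]}}

```text
t: 6.35
position: [0.6043, -0.2796, 0.0736]
tcp_rot: [2.637, 1.706, 0.0]
wrist_force: [0.5, 0.0, -2.2]
opening: 0.0362
finger_force: 94.9
```

{"op": "send_rows", "data": {"moves": [{"tx": 0, "ty": 0, "tz": 0, "rx": 0, "ry": 0, "rz": 1, "jaw": 0}, {"tx": 0, "ty": 0, "tz": 0, "rx": 0, "ry": 0, "rz": 1, "jaw": 0}, {"tx": 0, "ty": 0, "tz": 0, "rx": 0, "ry": 0, "rz": 1, "jaw": 0}, {"tx": 0, "ty": 0, "tz": 0, "rx": 0, "ry": 0, "rz": 1, "jaw": 0}, {"tx": 0, "ty": 0, "tz": 0, "rx": 0, "ry": 0, "rz": 1, "jaw": 0}]}}

```text
t: 6.85
position: [0.6042, -0.2797, 0.0735]
tcp_rot: [1.895, 2.505, -0.0]
wrist_force: [-0.0, 0.1, -2.7]
opening: 0.0361
finger_force: 94.9
```

{"op": "send_rows", "data": {"moves": [{"tx": 0, "ty": 0, "tz": 0, "rx": 0, "ry": 0, "rz": 1, "jaw": 0}, {"tx": 0, "ty": 0, "tz": 0, "rx": 0, "ry": 0, "rz": 1, "jaw": 0}, {"tx": 0, "ty": 0, "tz": 0, "rx": 0, "ry": 0, "rz": 1, "jaw": 0}, {"tx": 0, "ty": 0, "tz": 0, "rx": 0, "ry": 0, "rz": 1, "jaw": 0}, {"tx": 0, "ty": 0, "tz": 0, "rx": 0, "ry": 0, "rz": 1, "jaw": 0}]}}

```text
t: 7.35
position: [0.6042, -0.2799, 0.0735]
tcp_rot: [0.924, 3.002, -0.001]
wrist_force: [0.1, -0.3, -1.7]
opening: 0.0365
finger_force: 94.9
```

{"op": "send_rows", "data": {"moves": [{"tx": 0, "ty": 0, "tz": 0, "rx": 0, "ry": 0, "rz": 1, "jaw": 0}, {"tx": 0, "ty": 0, "tz": 0, "rx": 0, "ry": 0, "rz": 1, "jaw": 0}, {"tx": 0, "ty": 0, "tz": 0, "rx": 0, "ry": 0, "rz": 1, "jaw": 0}, {"tx": 0, "ty": 0, "tz": 0, "rx": 0, "ry": 0, "rz": 1, "jaw": 0}, {"tx": 0, "ty": 0, "tz": 0, "rx": 0, "ry": 0, "rz": 1, "jaw": 0}]}}

```text
t: 7.85
position: [0.6041, -0.28, 0.0734]
tcp_rot: [-0.158, 3.138, -0.001]
wrist_force: [-0.2, -0.4, -2.6]
opening: 0.036
finger_force: 94.9
```

{"op": "send_rows", "data": {"moves": [{"tx": 0, "ty": 0, "tz": 0, "rx": 0, "ry": 0, "rz": 0.6, "jaw": 0}, {"tx": 0, "ty": 0, "tz": 0, "rx": 0, "ry": 0, "rz": 0, "jaw": 0}, {"tx": 0, "ty": 0, "tz": 0, "rx": 0, "ry": 0, "rz": 0, "jaw": 0}]}}

```text
t: 8.15
position: [0.6041, -0.2798, 0.0732]
tcp_rot: [0.276, -3.129, 0.0]
wrist_force: [-0.2, -1.0, -3.0]
opening: 0.0363
finger_force: 94.9
```

```bash
python3 - <<'E'
from h import *
s=bot.state();im=snapshot("wrist");cv2.imwrite("pics/w4.png",im)
print(s["position"],yaw(s),s["joint_pos"]);
np.save("c4.npy",np.array([*s["position"],*s["tcp_rot"]]))
E
```

```text
[ 0.60405684 -0.27975911  0.07321404] 100.09696284700631 [ 0.82062658  0.84104823 -0.77634478  1.82254729  0.79428147  0.82168511
  1.38178346]
```

View pics/w4.png

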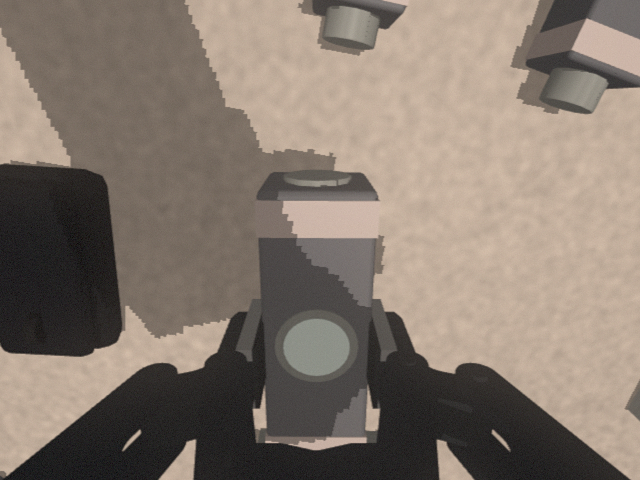

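{"op": "send_rows", "data": {"moves": [{"tx": 0.3, "ty": 0.05, "tz": -0.4, "rx": 0, "ry": 0, "rz": 0, "jaw": 0}, {"tx": 0.3, "ty": 0.05, "tz": -0.4, "rx": 0, "ry": 0, "rz": 0, "jaw": 0}, {"tx": 0.3, "ty": 0.05, "tz": -0.2, "rx": 0, "ry": 0, "rz": 0, "jaw": 0}, {"tx": 0, "ty": 0, "tz": 0, "rx": 0, "ry": 0, "rz": 0, "jaw": 0}]}}

```text
t: 8.6
position: [0.6507, -0.2704, 0.022]
tcp_rot: [-0.282, 3.129, 0.002]
wrist_force: [-0.4, 0.6, -2.6]
opening: 0.0361
finger_force: 94.8
```

{"op": "send_rows", "data": {"moves": [{"tx": 0.1, "ty": 0.016, "tz": 0, "rx": 0, "ry": 0, "rz": 0, "jaw": 0}, {"tx": 0.1, "ty": 0.016, "tz": 0, "rx": 0, "ry": 0, "rz": 0, "jaw": 0}, {"tx": 0.1, "ty": 0.016, "tz": 0, "rx": 0, "ry": 0, "rz": 0, "jaw": 0}, {"tx": 0.1, "ty": 0.016, "tz": 0, "rx": 0, "ry": 0, "rz": 0, "jaw": 0}, {"tx": 0.1, "ty": 0.016, "tz": 0, "rx": 0, "ry": 0, "rz": 0, "jaw": 0}]}}

```text
t: 9.1
position: [0.6716, -0.2688, 0.0233]
tcp_rot: [0.279, -3.124, 0.001]
wrist_force: [-10.0, -0.6, 3.1]
opening: 0.0362
finger_force: 95.4
```

{"op": "send_rows", "data": {"moves": [{"tx": 0.1, "ty": 0.016, "tz": 0, "rx": 0, "ry": 0, "rz": 0, "jaw": 0}, {"tx": 0, "ty": 0, "tz": 0, "rx": 0, "ry": 0, "rz": 0, "jaw": 0}]}}

```text
t: 9.3
position: [0.6767, -0.2679, 0.0231]
tcp_rot: [0.279, -3.124, 0.001]
wrist_force: [-7.9, 0.2, 1.1]
opening: 0.0361
finger_force: 95.2
```

{"op": "send_rows", "data": {"moves": [{"tx": 0.1, "ty": 0.016, "tz": 0, "rx": 0, "ry": 0, "rz": 0, "jaw": 0}, {"tx": 0, "ty": 0, "tz": 0, "rx": 0, "ry": 0, "rz": 0, "jaw": 0}]}}

```text
t: 9.5
position: [0.6769, -0.268, 0.0218]
tcp_rot: [0.278, -3.114, 0.002]
wrist_force: [-21.1, -1.1, 4.2]
opening: 0.0362
finger_force: 95.5
```

{"op": "send_rows", "data": {"moves": [{"tx": -0.6, "ty": -0.1, "tz": 0, "rx": 0, "ry": 0, "rz": 0, "jaw": 0}, {"tx": -0.6, "ty": -0.1, "tz": 0.5, "rx": 0, "ry": 0, "rz": 0, "jaw": 0}, {"tx": 0, "ty": 0.44, "tz": 0.5, "rx": 0, "ry": 0, "rz": -0.9, "jaw": 0}, {"tx": 0, "ty": 0.45, "tz": 0.53, "rx": 0, "ry": 0, "rz": -1, "jaw": 0}, {"tx": 0, "ty": 0.45, "tz": 0, "rx": 0, "ry": 0, "rz": -1, "jaw": 0}]}}

```text
t: 10.0
position: [0.6263, -0.209, 0.104]
tcp_rot: [0.364, 3.114, -0.0]
wrist_force: [0.4, 1.6, -2.9]
opening: 0.0364
finger_force: 94.7
```

{"op": "send_rows", "data": {"moves": [{"tx": 0, "ty": 0.45, "tz": 0, "rx": 0, "ry": 0, "rz": -1, "jaw": 0}, {"tx": 0, "ty": 0.45, "tz": 0, "rx": 0, "ry": 0, "rz": -1, "jaw": 0}, {"tx": 0, "ty": 0.45, "tz": 0, "rx": 0, "ry": 0, "rz": -1, "jaw": 0}, {"tx": 0.13, "ty": 0.45, "tz": 0, "rx": 0, "ry": 0, "rz": -1, "jaw": 0}, {"tx": 0, "ty": 0.45, "tz": 0, "rx": 0, "ry": 0, "rz": -1, "jaw": 0}]}}

```text
t: 10.5
position: [0.6317, -0.0957, 0.1005]
tcp_rot: [1.407, 2.807, 0.002]
wrist_force: [-0.1, -0.3, -3.5]
opening: 0.0362
finger_force: 94.5
```

{"op": "send_rows", "data": {"moves": [{"tx": 0, "ty": 0.45, "tz": 0, "rx": 0, "ry": 0, "rz": -1, "jaw": 0}, {"tx": 0, "ty": 0.45, "tz": 0, "rx": 0, "ry": 0, "rz": -1, "jaw": 0}, {"tx": 0, "ty": 0.45, "tz": 0, "rx": 0, "ry": 0, "rz": -1, "jaw": 0}, {"tx": 0, "ty": 0.43, "tz": 0, "rx": 0, "ry": 0, "rz": -1, "jaw": 0}, {"tx": 0, "ty": 0, "tz": 0, "rx": 0, "ry": 0, "rz": 0, "jaw": 0}]}}

```text
t: 11.0
position: [0.6312, -0.0028, 0.1008]
tcp_rot: [-2.119, -2.319, -0.005]
wrist_force: [0.5, 0.5, -2.0]
opening: 0.0361
finger_force: 94.6
```

```bash
python3 - <<'E'
from h import *
s=bot.state();im=snapshot("wrist");cv2.imwrite("pics/w5.png",im)
print(s["position"],yaw(s),s["joint_pos"],s["opening"]);
np.save("c5.npy",np.array([*s["position"],*s["tcp_rot"]]))
E
```

```text
[ 0.63116274 -0.00280796  0.10078039] 5.182135658030089 [ 0.14384073  0.66789831 -0.34708265  1.91030649  0.36556156  0.62292709
 -0.34337749] 0.03605859485134921
```

View pics/w5.png

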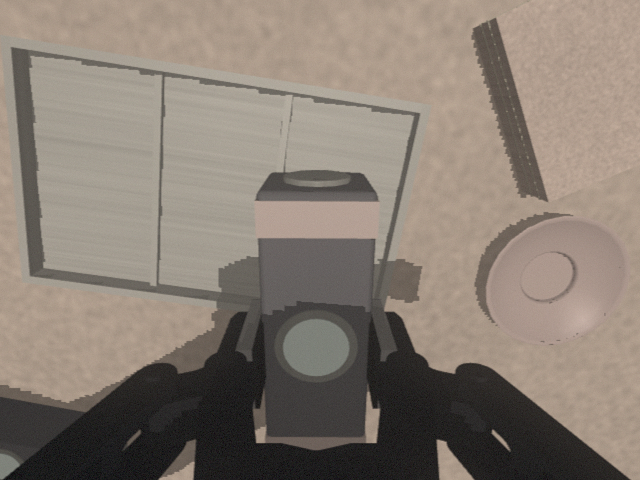

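```bash
python3 - <<'E'
from h import *
a=np.load("c5.npy");c=cam("wrist",dict(position=a[:3],tcp_rot=a[3:]))
P=ray(c,[(7,39),(427,106),(29,277),(160,74),(290,95)],.018);P[3:]=ray(c,[(161,75),(290,95)],.009)
print(P);u=P[1]-P[0];v=P[0]-P[2]
print(np.linalg.norm(u),np.linalg.norm(v),np.degrees(np.arctan2(u[1],u[0])),np.degrees(np.arctan2(v[1],v[0])),(P[1]+P[2])/2)
E
```

```text
[[ 0.46460345  0.09613177  0.018     ]
 [ 0.68311921  0.08334916  0.018     ]
 [ 0.4575794  -0.03698513  0.018     ]
 [ 0.53870338  0.08635774  0.009     ]
 [ 0.6091939   0.0824413   0.009     ]]
0.21888930685571634 0.13330208575447916 -3.3478412223253824 86.97952814235211 [0.5703493  0.02318202 0.018     ]
```

{"op": "send_rows", "data": {"moves": [{"tx": 0.08, "ty": 0.4, "tz": 0, "rx": 0, "ry": 0, "rz": -0.55, "jaw": 0}, {"tx": 0, "ty": 0, "tz": 0, "rx": 0, "ry": 0, "rz": -0.5, "jaw": 0}, {"tx": 0, "ty": 0, "tz": -0.5, "rx": 0, "ry": 0, "rz": 0, "jaw": 0}, {"tx": 0, "ty": 0, "tz": -0.5, "rx": 0, "ry": 0, "rz": 0, "jaw": 0}, {"tx": 0, "ty": 0, "tz": -0.3, "rx": 0, "ry": 0, "rz": 0, "jaw": 0}]}}

```text
t: 11.55
position: [0.6342, 0.0108, 0.0334]
tcp_rot: [-2.284, -2.157, 0.002]
wrist_force: [-0.2, -0.8, -3.4]
opening: 0.0364
finger_force: 94.8
```

{"op": "send_rows", "data": {"moves": [{"tx": 0, "ty": 0, "tz": -0.2, "rx": 0, "ry": 0, "rz": 0, "jaw": 0}, {"tx": 0, "ty": 0, "tz": -0.1, "rx": 0, "ry": 0, "rz": 0, "jaw": 0}, {"tx": 0, "ty": 0, "tz": 0, "rx": 0, "ry": 0, "rz": 0, "jaw": 0}]}}

```text
t: 11.85
position: [0.6349, 0.0119, 0.0204]
tcp_rot: [2.284, 2.156, 0.0]
wrist_force: [0.5, 0.4, -2.0]
opening: 0.036
finger_force: 94.7
```

{"op": "send_rows", "data": {"moves": [{"tx": 0, "ty": 0.08, "tz": 0, "rx": 0, "ry": 0, "rz": 0, "jaw": 0}, {"tx": 0, "ty": 0, "tz": -0.04, "rx": 0, "ry": 0, "rz": 0, "jaw": 0}, {"tx": 0, "ty": 0, "tz": 0, "rx": 0, "ry": 0, "rz": 0, "jaw": 0}]}}

```text
t: 12.15
position: [0.6354, 0.0167, 0.02]
tcp_rot: [2.283, 2.156, 0.002]
wrist_force: [-3.9, -0.9, 16.7]
opening: 0.0361
finger_force: 97.1
```

{"op": "send_rows", "data": {"moves": [{"tx": 0, "ty": 0, "tz": 0, "rx": 0, "ry": 0, "rz": 0, "jaw": 0.57}, {"tx": 0, "ty": 0, "tz": 0, "rx": 0, "ry": 0, "rz": 0, "jaw": 0.57}, {"tx": 0, "ty": 0, "tz": 0, "rx": 0, "ry": 0, "rz": 0, "jaw": 0.57}]}}

```text
t: 12.45
position: [0.635, 0.0163, 0.0179]
tcp_rot: [2.285, 2.156, 0.001]
wrist_force: [1.8, -0.5, 0.7]
opening: 0.0485
finger_force: 0.0
```

{"op": "send_rows", "data": {"moves": [{"tx": 0, "ty": 0, "tz": 0.5, "rx": 0, "ry": 0, "rz": 0, "jaw": 0.57}, {"tx": 0, "ty": 0, "tz": 0.8, "rx": 0, "ry": 0, "rz": 0, "jaw": 0.57}, {"tx": 0, "ty": 0, "tz": 0.8, "rx": 0, "ry": 0, "rz": 0, "jaw": 0.57}, {"tx": 0, "ty": 0, "tz": 0.8, "rx": 0, "ry": 0, "rz": 0, "jaw": 1}, {"tx": 0, "ty": 0, "tz": 0.6, "rx": 0, "ry": 0, "rz": 0, "jaw": 1}]}}

```text
t: 12.95
position: [0.6351, 0.0163, 0.1953]
tcp_rot: [2.284, 2.155, 0.002]
wrist_force: [-0.2, 0.4, -0.4]
opening: 0.0756
finger_force: 0.0
```

```bash
python3 - <<'E'
from h import *
s=bot.state();im=snapshot("wrist");cv2.imwrite("pics/w6.png",im)
t=snapshot("top");cv2.imwrite("pics/top6.png",t)
print(s["position"],yaw(s),s["joint_pos"],s["opening"]);
np.save("c6.npy",np.array([*s["position"],*s["tcp_rot"]]))
w=cv2.resize(im,(400,300));tt=t[220:360,320:480];tt=cv2.resize(tt,(400,350))
cv2.imwrite("pics/m6.png",np.vstack([w,tt[:300]]))
E
```

```text
[0.6351305  0.01631288 0.19527351] -3.316934088166621 [ 0.1244617   0.55213518 -0.35841335  1.83362387  0.25955124  0.79986221
 -0.42477754] 0.0755775668685618
```

View pics/m6.png

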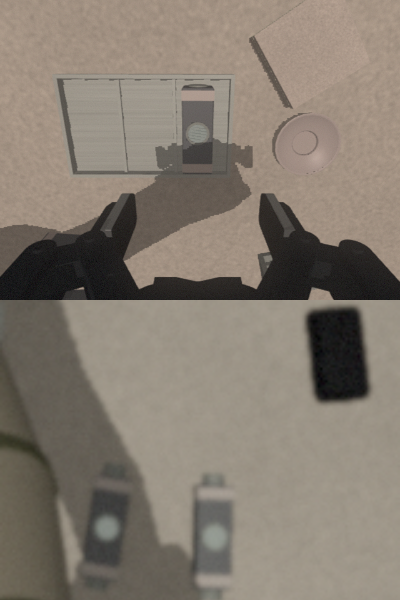

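{"op": "send_rows", "data": {"moves": [{"tx": -0.38, "ty": -0.55, "tz": 0.2, "rx": 0, "ry": 0, "rz": -0.99, "jaw": 1}, {"tx": -0.38, "ty": -0.55, "tz": 0, "rx": 0, "ry": 0, "rz": -0.99, "jaw": 1}, {"tx": -0.38, "ty": -0.55, "tz": 0, "rx": 0, "ry": 0, "rz": -0.99, "jaw": 1}, {"tx": -0.38, "ty": -0.55, "tz": 0, "rx": 0, "ry": 0, "rz": -0.99, "jaw": 1}, {"tx": -0.38, "ty": -0.55, "tz": 0, "rx": 0, "ry": 0, "rz": -0.99, "jaw": 1}]}}

```text
t: 13.55
position: [0.5385, -0.1223, 0.2021]
tcp_rot: [-2.883, -1.246, 0.001]
wrist_force: [-0.0, -0.1, -0.9]
opening: 0.0854
finger_force: 0.0
```

{"op": "send_rows", "data": {"moves": [{"tx": -0.38, "ty": -0.55, "tz": 0, "rx": 0, "ry": 0, "rz": -0.99, "jaw": 1}, {"tx": -0.38, "ty": -0.55, "tz": 0, "rx": 0, "ry": 0, "rz": -0.99, "jaw": 1}, {"tx": -0.38, "ty": -0.55, "tz": 0, "rx": 0, "ry": 0, "rz": -0.99, "jaw": 1}, {"tx": -0.38, "ty": -0.55, "tz": 0, "rx": 0, "ry": 0, "rz": -0.99, "jaw": 1}, {"tx": -0.38, "ty": -0.55, "tz": 0, "rx": 0, "ry": 0, "rz": -0.99, "jaw": 1}]}}

```text
t: 14.05
position: [0.4436, -0.2597, 0.2022]
tcp_rot: [-3.135, -0.196, 0.001]
wrist_force: [0.5, 0.6, -0.6]
opening: 0.0855
finger_force: 0.0
```

{"op": "send_rows", "data": {"moves": [{"tx": -0.38, "ty": -0.53, "tz": 0, "rx": 0, "ry": 0, "rz": -0.99, "jaw": 1}, {"tx": 0, "ty": 0, "tz": 0, "rx": 0, "ry": 0, "rz": 0, "jaw": 1}, {"tx": 0, "ty": 0, "tz": 0, "rx": 0, "ry": 0, "rz": 0, "jaw": 1}]}}

```text
t: 14.35
position: [0.4253, -0.2856, 0.2023]
tcp_rot: [-3.141, 0.012, 0.001]
wrist_force: [0.9, -0.2, -0.8]
opening: 0.0854
finger_force: 0.0
```

```bash
cat >> h.py <<'E'
def windows(im,c,z=.038):
    # pale greenish round windows: smooth, brighter than dark body, greener than pink bench
    b,g,r=[x.astype(int) for x in cv2.split(cv2.GaussianBlur(im,(5,5),0))]
    m=((g>r+2)&(g>95)).astype(np.uint8); m=cv2.morphologyEx(m,cv2.MORPH_OPEN,np.ones((5,5)))
    out=[]
    for k in cv2.findContours(m,0,2)[0]:
        A=cv2.contourArea(k)
        if A<250: continue
        (x,y),rr=cv2.minEnclosingCircle(k)
        if A>.7*np.pi*rr*rr:
            M=cv2.moments(k); uv=(M["m10"]/A,M["m01"]/A); out.append((np.round(uv,1),A,ray(c,[uv],z)[0,:2].round(4)))
    return out
E
python3 - <<'E'
from h import *
s=bot.state();im=snapshot("wrist");cv2.imwrite("pics/w7.png",im)
c=cam("wrist",s);print(s["position"],yaw(s),s["joint_pos"]);np.save("c7.npy",np.array([*s["position"],*s["tcp_rot"]]))
for w in windows(im,c):print(w)
print(proj(c,[[.4262,-.285,.038],[.4337,-.1705,.038]]))
E
```

```text
[ 0.42526852 -0.2855554   0.20229022] -90.45271981776833 [ 0.43749388  0.38693119  0.05768627  2.11398228 -0.03597682  0.64234546
 -1.05894617]
[[315.46340998 211.2280553 ]
 [169.97719251 203.17533037]]
```

View pics/w7.png

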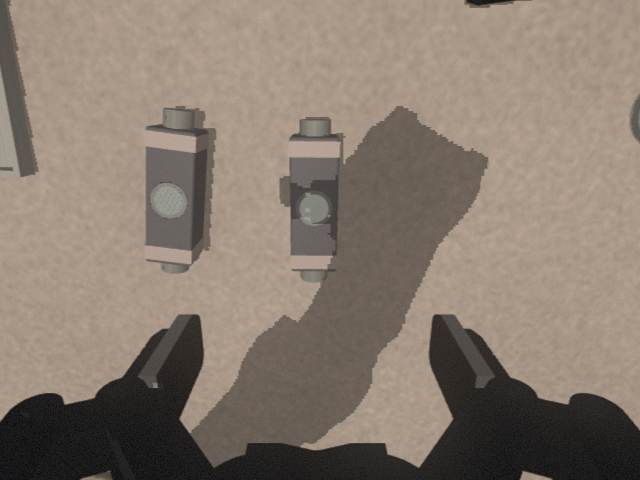

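{"op": "send_rows", "data": {"moves": [{"tx": 0.04, "ty": 0, "tz": -0.8, "rx": 0, "ry": 0, "rz": 0, "jaw": 1}, {"tx": 0, "ty": 0, "tz": -0.8, "rx": 0, "ry": 0, "rz": 0, "jaw": 1}, {"tx": 0, "ty": 0, "tz": -0.8, "rx": 0, "ry": 0, "rz": 0, "jaw": 1}, {"tx": 0, "ty": 0, "tz": -0.8, "rx": 0, "ry": 0, "rz": 0, "jaw": 1}, {"tx": 0, "ty": 0, "tz": -0.54, "rx": 0, "ry": 0, "rz": 0, "jaw": 1}]}}

```text
t: 14.9
position: [0.4281, -0.2835, 0.0131]
tcp_rot: [-3.14, 0.007, 0.002]
wrist_force: [0.7, 0.7, -0.4]
opening: 0.0854
finger_force: 0.0
```

{"op": "send_rows", "data": {"moves": [{"tx": 0, "ty": 0, "tz": 0, "rx": 0, "ry": 0, "rz": 0, "jaw": 0}, {"tx": 0, "ty": 0, "tz": 0, "rx": 0, "ry": 0, "rz": 0, "jaw": 0}, {"tx": 0, "ty": 0, "tz": 0, "rx": 0, "ry": 0, "rz": 0, "jaw": 0}, {"tx": 0, "ty": 0, "tz": 0, "rx": 0, "ry": 0, "rz": 0, "jaw": 0}, {"tx": 0, "ty": 0, "tz": 0, "rx": 0, "ry": 0, "rz": 0, "jaw": 0}], "squeeze": 90}}

```text
t: 15.4
position: [0.4285, -0.2853, 0.0177]
tcp_rot: [3.141, -0.011, 0.004]
wrist_force: [-1.2, 1.4, 6.7]
opening: 0.0362
finger_force: 91.1
```

{"op": "send_rows", "data": {"moves": [{"tx": 0, "ty": 0, "tz": 0.5, "rx": 0, "ry": 0, "rz": 0, "jaw": 0}, {"tx": 0, "ty": 0, "tz": 0.5, "rx": 0, "ry": 0, "rz": 0, "jaw": 0}, {"tx": 0, "ty": 0, "tz": 0.5, "rx": 0, "ry": 0, "rz": 0, "jaw": 0}, {"tx": 0, "ty": 0, "tz": 0, "rx": 0, "ry": 0, "rz": 0, "jaw": 0}]}}

```text
t: 15.8
position: [0.4291, -0.2863, 0.0946]
tcp_rot: [3.139, -0.012, 0.009]
wrist_force: [-0.1, -1.3, -2.6]
opening: 0.036
finger_force: 91.0
```

{"op": "send_rows", "data": {"moves": [{"tx": 0.71, "ty": 0.026, "tz": 0, "rx": 0, "ry": 0, "rz": 0.26, "jaw": 0}, {"tx": 0.71, "ty": 0.026, "tz": 0, "rx": 0, "ry": 0, "rz": 0.26, "jaw": 0}, {"tx": 0.71, "ty": 0.026, "tz": 0, "rx": 0, "ry": 0, "rz": 0.26, "jaw": 0}, {"tx": 0.71, "ty": 0.026, "tz": 0, "rx": 0, "ry": 0, "rz": 0.26, "jaw": 0}, {"tx": 0.7, "ty": 0.026, "tz": 0, "rx": 0, "ry": 0, "rz": 0.26, "jaw": 0}]}}

```text
t: 16.3
position: [0.6059, -0.2784, 0.0907]
tcp_rot: [-3.129, -0.275, -0.0]
wrist_force: [0.1, 0.2, -3.2]
opening: 0.036
finger_force: 91.0
```

{"op": "send_rows", "data": {"moves": [{"tx": 0, "ty": 0, "tz": 0, "rx": 0, "ry": 0, "rz": 0, "jaw": 0}, {"tx": 0, "ty": 0, "tz": 0, "rx": 0, "ry": 0, "rz": 0, "jaw": 0}]}}

```text
t: 16.5
position: [0.6047, -0.2782, 0.0902]
tcp_rot: [-3.129, -0.274, 0.001]
wrist_force: [-0.5, -0.8, -3.5]
opening: 0.0363
finger_force: 90.9
```

{"op": "send_rows", "data": {"moves": [{"tx": 0.22, "ty": 0.036, "tz": -0.45, "rx": 0, "ry": 0, "rz": 0, "jaw": 0}, {"tx": 0.22, "ty": 0.036, "tz": -0.45, "rx": 0, "ry": 0, "rz": 0, "jaw": 0}, {"tx": 0.22, "ty": 0.036, "tz": -0.38, "rx": 0, "ry": 0, "rz": 0, "jaw": 0}, {"tx": 0.22, "ty": 0.036, "tz": 0, "rx": 0, "ry": 0, "rz": 0, "jaw": 0}, {"tx": 0, "ty": 0, "tz": 0, "rx": 0, "ry": 0, "rz": 0, "jaw": 0}]}}

```text
t: 17.0
position: [0.6495, -0.2711, 0.0269]
tcp_rot: [-3.129, -0.273, -0.001]
wrist_force: [0.4, 1.2, -1.9]
opening: 0.0365
finger_force: 90.8
```

{"op": "send_rows", "data": {"moves": [{"tx": 0.1, "ty": 0.016, "tz": 0, "rx": 0, "ry": 0, "rz": 0, "jaw": 0}, {"tx": 0.1, "ty": 0.016, "tz": 0, "rx": 0, "ry": 0, "rz": 0, "jaw": 0}, {"tx": 0.1, "ty": 0.016, "tz": 0, "rx": 0, "ry": 0, "rz": 0, "jaw": 0}, {"tx": 0.1, "ty": 0.016, "tz": 0, "rx": 0, "ry": 0, "rz": 0, "jaw": 0}, {"tx": 0, "ty": 0, "tz": 0, "rx": 0, "ry": 0, "rz": 0, "jaw": 0}]}}

```text
t: 17.5
position: [0.6672, -0.269, 0.027]
tcp_rot: [-3.13, -0.272, 0.005]
wrist_force: [-4.2, -0.7, -0.3]
opening: 0.0367
finger_force: 91.2
```

{"op": "send_rows", "data": {"moves": [{"tx": 0.1, "ty": 0.016, "tz": 0, "rx": 0, "ry": 0, "rz": 0, "jaw": 0}, {"tx": 0, "ty": 0, "tz": 0, "rx": 0, "ry": 0, "rz": 0, "jaw": 0}]}}

```text
t: 17.7
position: [0.6713, -0.2683, 0.0268]
tcp_rot: [-3.129, -0.271, 0.007]
wrist_force: [-6.9, -1.4, 1.5]
opening: 0.036
finger_force: 91.4
```

{"op": "send_rows", "data": {"moves": [{"tx": 0.1, "ty": 0.016, "tz": 0, "rx": 0, "ry": 0, "rz": 0, "jaw": 0}, {"tx": 0, "ty": 0, "tz": 0, "rx": 0, "ry": 0, "rz": 0, "jaw": 0}]}}

```text
t: 17.9
position: [0.6748, -0.2676, 0.0263]
tcp_rot: [-3.129, -0.27, 0.012]
wrist_force: [-9.7, -1.2, 1.9]
opening: 0.036
finger_force: 91.4
```

{"op": "send_rows", "data": {"moves": [{"tx": 0.1, "ty": 0.016, "tz": 0, "rx": 0, "ry": 0, "rz": 0, "jaw": 0}, {"tx": 0, "ty": 0, "tz": 0, "rx": 0, "ry": 0, "rz": 0, "jaw": 0}]}}

```text
t: 18.1
position: [0.675, -0.2677, 0.0258]
tcp_rot: [-3.128, -0.268, 0.025]
wrist_force: [-22.9, -0.5, 9.1]
opening: 0.036
finger_force: 92.4
```

{"op": "send_rows", "data": {"moves": [{"tx": -0.3, "ty": -0.05, "tz": 0, "rx": 0, "ry": 0, "rz": 0, "jaw": 0}, {"tx": -0.4, "ty": -0.07, "tz": 0.2, "rx": 0, "ry": 0, "rz": 0, "jaw": 0}, {"tx": -0.5, "ty": -0.08, "tz": 0.4, "rx": 0, "ry": 0, "rz": 0.3, "jaw": 0}, {"tx": -0.4, "ty": -0.06, "tz": 0.4, "rx": 0, "ry": 0, "rz": 0.7, "jaw": 0}, {"tx": 0, "ty": 0, "tz": 0, "rx": 0, "ry": 0, "rz": 0.9, "jaw": 0}]}}

```text
t: 18.6
position: [0.6019, -0.281, 0.0798]
tcp_rot: [3.063, 0.686, 0.001]
wrist_force: [0.9, 0.3, -2.0]
opening: 0.0364
finger_force: 91.0
```

{"op": "send_rows", "data": {"moves": [{"tx": 0, "ty": 0, "tz": 0, "rx": 0, "ry": 0, "rz": 1, "jaw": 0}, {"tx": 0, "ty": 0, "tz": 0, "rx": 0, "ry": 0, "rz": 1, "jaw": 0}, {"tx": 0, "ty": 0, "tz": 0, "rx": 0, "ry": 0, "rz": 1, "jaw": 0}, {"tx": 0, "ty": 0, "tz": 0, "rx": 0, "ry": 0, "rz": 1, "jaw": 0}, {"tx": 0, "ty": 0, "tz": 0, "rx": 0, "ry": 0, "rz": 1, "jaw": 0}]}}

```text
t: 19.1
position: [0.6039, -0.2793, 0.0773]
tcp_rot: [2.642, 1.698, 0.0]
wrist_force: [-0.1, -0.9, -2.5]
opening: 0.0364
finger_force: 91.0
```

{"op": "send_rows", "data": {"moves": [{"tx": 0, "ty": 0, "tz": 0, "rx": 0, "ry": 0, "rz": 1, "jaw": 0}, {"tx": 0, "ty": 0, "tz": 0, "rx": 0, "ry": 0, "rz": 1, "jaw": 0}, {"tx": 0, "ty": 0, "tz": 0, "rx": 0, "ry": 0, "rz": 1, "jaw": 0}, {"tx": 0, "ty": 0, "tz": 0, "rx": 0, "ry": 0, "rz": 1, "jaw": 0}, {"tx": 0, "ty": 0, "tz": 0, "rx": 0, "ry": 0, "rz": 1, "jaw": 0}]}}

```text
t: 19.6
position: [0.6039, -0.2795, 0.0772]
tcp_rot: [1.902, 2.499, -0.001]
wrist_force: [0.7, -0.0, -2.2]
opening: 0.0362
finger_force: 91.0
```

{"op": "send_rows", "data": {"moves": [{"tx": 0, "ty": 0, "tz": 0, "rx": 0, "ry": 0, "rz": 1, "jaw": 0}, {"tx": 0, "ty": 0, "tz": 0, "rx": 0, "ry": 0, "rz": 1, "jaw": 0}, {"tx": 0, "ty": 0, "tz": 0, "rx": 0, "ry": 0, "rz": 1, "jaw": 0}, {"tx": 0, "ty": 0, "tz": 0, "rx": 0, "ry": 0, "rz": 1, "jaw": 0}, {"tx": 0, "ty": 0, "tz": 0, "rx": 0, "ry": 0, "rz": 1, "jaw": 0}]}}

```text
t: 20.1
position: [0.6038, -0.2796, 0.0771]
tcp_rot: [0.933, 2.999, -0.001]
wrist_force: [0.1, -0.5, -2.7]
opening: 0.0363
finger_force: 91.0
```

{"op": "send_rows", "data": {"moves": [{"tx": 0, "ty": 0, "tz": 0, "rx": 0, "ry": 0, "rz": 1, "jaw": 0}, {"tx": 0, "ty": 0, "tz": 0, "rx": 0, "ry": 0, "rz": 1, "jaw": 0}, {"tx": 0, "ty": 0, "tz": 0, "rx": 0, "ry": 0, "rz": 1, "jaw": 0}, {"tx": 0, "ty": 0, "tz": 0, "rx": 0, "ry": 0, "rz": 1, "jaw": 0}, {"tx": 0, "ty": 0, "tz": 0, "rx": 0, "ry": 0, "rz": 1, "jaw": 0}]}}

```text
t: 20.6
position: [0.6037, -0.2797, 0.0771]
tcp_rot: [-0.149, 3.138, -0.002]
wrist_force: [0.0, 0.1, -2.0]
opening: 0.0361
finger_force: 91.0
```

{"op": "send_rows", "data": {"moves": [{"tx": 0, "ty": 0, "tz": 0, "rx": 0, "ry": 0, "rz": 0.6, "jaw": 0}, {"tx": 0, "ty": 0, "tz": 0, "rx": 0, "ry": 0, "rz": 0, "jaw": 0}, {"tx": 0, "ty": 0, "tz": 0, "rx": 0, "ry": 0, "rz": 0, "jaw": 0}]}}

```text
t: 20.9
position: [0.6037, -0.2795, 0.0769]
tcp_rot: [0.268, -3.13, 0.001]
wrist_force: [-1.0, -0.2, -2.8]
opening: 0.0357
finger_force: 91.0
```

```bash
python3 - <<'E'
from h import *
s=bot.state();im=snapshot("wrist");cv2.imwrite("pics/w8.png",im);w4=cv2.imread("pics/w4.png")
print(s["position"],yaw(s),s["joint_pos"])
d=cv2.absdiff(im,w4)[165:445,265:370];print("diff vs w4 cell region",d.mean(),np.percentile(d,95))
E
```

```text
[ 0.60365765 -0.27948138  0.07685555] 99.76924292133594 [ 0.84337308  0.85093744 -0.81949481  1.82081994  0.82140607  0.84958496
  1.35293411]
diff vs w4 cell region 7.912290249433107 43.0
```

{"op": "send_rows", "data": {"moves": [{"tx": 0.3, "ty": 0.05, "tz": -0.4, "rx": 0, "ry": 0, "rz": 0, "jaw": 0}, {"tx": 0.3, "ty": 0.05, "tz": -0.4, "rx": 0, "ry": 0, "rz": 0, "jaw": 0}, {"tx": 0.3, "ty": 0.05, "tz": -0.2, "rx": 0, "ry": 0, "rz": 0, "jaw": 0}, {"tx": 0, "ty": 0, "tz": 0, "rx": 0, "ry": 0, "rz": 0, "jaw": 0}]}}

```text
t: 21.35
position: [0.6503, -0.2701, 0.0256]
tcp_rot: [-0.273, 3.13, 0.002]
wrist_force: [-0.4, -0.5, -1.8]
opening: 0.0364
finger_force: 90.9
```

{"op": "send_rows", "data": {"moves": [{"tx": 0.1, "ty": 0.016, "tz": 0, "rx": 0, "ry": 0, "rz": 0, "jaw": 0}, {"tx": 0.1, "ty": 0.016, "tz": 0, "rx": 0, "ry": 0, "rz": 0, "jaw": 0}, {"tx": 0.1, "ty": 0.016, "tz": 0, "rx": 0, "ry": 0, "rz": 0, "jaw": 0}, {"tx": 0.1, "ty": 0.016, "tz": 0, "rx": 0, "ry": 0, "rz": 0, "jaw": 0}, {"tx": 0.1, "ty": 0.016, "tz": 0, "rx": 0, "ry": 0, "rz": 0, "jaw": 0}]}}

```text
t: 21.85
position: [0.6713, -0.2683, 0.027]
tcp_rot: [0.271, -3.125, 0.002]
wrist_force: [-10.9, -0.0, 4.0]
opening: 0.0365
finger_force: 91.6
```

{"op": "send_rows", "data": {"moves": [{"tx": 0.1, "ty": 0.016, "tz": 0, "rx": 0, "ry": 0, "rz": 0, "jaw": 0}, {"tx": 0, "ty": 0, "tz": 0, "rx": 0, "ry": 0, "rz": 0, "jaw": 0}]}}

```text
t: 22.05
position: [0.6751, -0.2677, 0.0263]
tcp_rot: [0.27, -3.122, 0.002]
wrist_force: [-10.6, 0.1, 1.0]
opening: 0.0366
finger_force: 91.2
```

{"op": "send_rows", "data": {"moves": [{"tx": 0.1, "ty": 0.016, "tz": 0, "rx": 0, "ry": 0, "rz": 0, "jaw": 0}, {"tx": 0, "ty": 0, "tz": 0, "rx": 0, "ry": 0, "rz": 0, "jaw": 0}]}}

```text
t: 22.25
position: [0.6753, -0.2678, 0.0253]
tcp_rot: [0.269, -3.113, 0.003]
wrist_force: [-25.0, -1.1, 7.5]
opening: 0.0363
finger_force: 92.1
```

{"op": "send_rows", "data": {"moves": [{"tx": -0.6, "ty": -0.1, "tz": 0, "rx": 0, "ry": 0, "rz": 0, "jaw": 0}, {"tx": -0.6, "ty": -0.1, "tz": 0.5, "rx": 0, "ry": 0, "rz": 0, "jaw": 0}, {"tx": -0.18, "ty": 0.46, "tz": 0.5, "rx": 0, "ry": 0, "rz": -0.99, "jaw": 0}, {"tx": -0.19, "ty": 0.46, "tz": 0.5, "rx": 0, "ry": 0, "rz": -0.99, "jaw": 0}, {"tx": -0.19, "ty": 0.46, "tz": 0, "rx": 0, "ry": 0, "rz": -0.99, "jaw": 0}]}}

```text
t: 22.75
position: [0.5973, -0.2065, 0.1056]
tcp_rot: [0.388, 3.112, -0.0]
wrist_force: [0.4, 1.9, -3.5]
opening: 0.0361
finger_force: 91.0
```

{"op": "send_rows", "data": {"moves": [{"tx": -0.19, "ty": 0.46, "tz": 0, "rx": 0, "ry": 0, "rz": -0.99, "jaw": 0}, {"tx": -0.19, "ty": 0.46, "tz": 0, "rx": 0, "ry": 0, "rz": -0.99, "jaw": 0}, {"tx": -0.19, "ty": 0.46, "tz": 0, "rx": 0, "ry": 0, "rz": -0.99, "jaw": 0}, {"tx": -0.19, "ty": 0.46, "tz": 0, "rx": 0, "ry": 0, "rz": -0.99, "jaw": 0}, {"tx": -0.19, "ty": 0.46, "tz": 0, "rx": 0, "ry": 0, "rz": -0.99, "jaw": 0}]}}

```text
t: 23.25
position: [0.5482, -0.091, 0.1026]
tcp_rot: [1.419, 2.801, 0.001]
wrist_force: [0.8, 0.4, -2.6]
opening: 0.0363
finger_force: 90.8
```

{"op": "send_rows", "data": {"moves": [{"tx": -0.19, "ty": 0.47, "tz": 0, "rx": 0, "ry": 0, "rz": -0.99, "jaw": 0}, {"tx": -0.19, "ty": 0.47, "tz": 0, "rx": 0, "ry": 0, "rz": -0.99, "jaw": 0}, {"tx": -0.19, "ty": 0.47, "tz": 0, "rx": 0, "ry": 0, "rz": -0.99, "jaw": 0}, {"tx": -0.17, "ty": 0.47, "tz": 0, "rx": 0, "ry": 0, "rz": -0.99, "jaw": 0}, {"tx": -0.15, "ty": 0.47, "tz": 0, "rx": 0, "ry": 0, "rz": -0.99, "jaw": 0}]}}

```text
t: 23.75
position: [0.5037, 0.0268, 0.1025]
tcp_rot: [2.284, 2.156, 0.002]
wrist_force: [0.0, 1.0, -2.2]
opening: 0.0362
finger_force: 90.8
```

{"op": "send_rows", "data": {"moves": [{"tx": 0, "ty": 0, "tz": 0, "rx": 0, "ry": 0, "rz": 0, "jaw": 0}, {"tx": 0, "ty": 0, "tz": 0, "rx": 0, "ry": 0, "rz": 0, "jaw": 0}]}}

```text
t: 23.95
position: [0.5041, 0.0265, 0.1024]
tcp_rot: [2.275, 2.166, 0.001]
wrist_force: [1.2, -0.6, -2.6]
opening: 0.0365
finger_force: 90.8
```

```bash
python3 - <<'E'
from h import *
s=bot.state();im=snapshot("wrist");cv2.imwrite("pics/w9.png",im)
print(s["position"],yaw(s),s["joint_pos"],s["opening"])
np.save("c9.npy",np.array([*s["position"],*s["tcp_rot"]]))
E
```

```text
[0.50409017 0.02649672 0.1024132 ] -2.8045548035243097 [ 0.06440634  0.55649596 -0.32377265  2.19620646  0.40363284  0.44286923
 -0.63019895] 0.036471703745015516
```

View pics/w9.png

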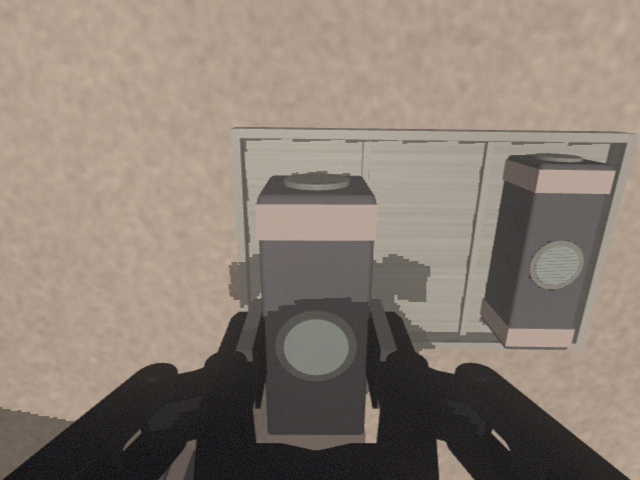

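```bash
python3 - <<'E'
from h import *
a=np.load("c9.npy");c=cam("wrist",dict(position=a[:3],tcp_rot=a[3:]))
P=ray(c,[(233,129),(633,134),(578,347)],.018);print(P,ray(c,[(363,142),(487,142)],.009),ray(c,[(557,265)],.042))
u=P[1]-P[0];print(np.linalg.norm(u),np.degrees(np.arctan2(u[1],u[0])),(P[0]+P[2])/2)
E
```

```text
[[ 0.46212096  0.097645    0.018     ]
 [ 0.68161411  0.08409793  0.018     ]
 [ 0.67324828 -0.05195471  0.018     ]] [[0.53416945 0.08630363 0.009     ]
 [0.60546915 0.08276626 0.009     ]] [[0.63579059 0.01839797 0.042     ]]
0.21991081989407552 -3.5318027348772847 [0.56768462 0.02284515 0.018     ]
```

{"op": "send_rows", "data": {"moves": [{"tx": -0.03, "ty": 0, "tz": -0.5, "rx": 0, "ry": 0, "rz": 0, "jaw": 0}, {"tx": 0, "ty": 0, "tz": -0.5, "rx": 0, "ry": 0, "rz": 0, "jaw": 0}, {"tx": 0, "ty": 0, "tz": -0.4, "rx": 0, "ry": 0, "rz": 0, "jaw": 0}, {"tx": 0, "ty": 0, "tz": -0.15, "rx": 0, "ry": 0, "rz": 0, "jaw": 0}, {"tx": 0, "ty": 0, "tz": -0.08, "rx": 0, "ry": 0, "rz": 0, "jaw": 0}]}}

```text
t: 24.5
position: [0.5019, 0.0244, 0.0224]
tcp_rot: [2.278, 2.161, -0.002]
wrist_force: [-17.2, -1.1, 102.8]
opening: 0.0361
finger_force: 104.2
```

{"op": "send_rows", "data": {"moves": [{"tx": 0, "ty": 0, "tz": 0, "rx": 0, "ry": 0, "rz": 0, "jaw": 0}]}}

```text
t: 24.6
position: [0.502, 0.0244, 0.0226]
tcp_rot: [2.278, 2.161, -0.001]
wrist_force: [-6.8, -1.6, 30.2]
opening: 0.0362
finger_force: 94.7
```

{"op": "send_rows", "data": {"moves": [{"tx": 0, "ty": 0, "tz": 0, "rx": 0, "ry": 0, "rz": 0, "jaw": 0.57}, {"tx": 0, "ty": 0, "tz": 0, "rx": 0, "ry": 0, "rz": 0, "jaw": 0.57}, {"tx": 0, "ty": 0, "tz": 0, "rx": 0, "ry": 0, "rz": 0, "jaw": 0.57}]}}

```text
t: 24.9
position: [0.5027, 0.0252, 0.0206]
tcp_rot: [2.279, 2.162, 0.001]
wrist_force: [0.2, 0.4, 0.9]
opening: 0.0487
finger_force: 0.0
```

{"op": "send_rows", "data": {"moves": [{"tx": 0, "ty": 0, "tz": 0.5, "rx": 0, "ry": 0, "rz": 0, "jaw": 0.57}, {"tx": 0, "ty": 0, "tz": 0.8, "rx": 0, "ry": 0, "rz": 0, "jaw": 0.57}, {"tx": 0, "ty": 0, "tz": 0.8, "rx": 0, "ry": 0, "rz": 0, "jaw": 0.57}, {"tx": 0, "ty": 0, "tz": 0.8, "rx": 0, "ry": 0, "rz": 0, "jaw": 1}, {"tx": 0, "ty": 0, "tz": 0.6, "rx": 0, "ry": 0, "rz": 0, "jaw": 1}]}}

```text
t: 25.4
position: [0.5024, 0.0254, 0.1977]
tcp_rot: [2.279, 2.162, 0.002]
wrist_force: [1.0, -0.4, -1.0]
opening: 0.0758
finger_force: 0.0
```

```bash
python3 - <<'E'
from h import *
s=bot.state();im=snapshot("wrist");t=snapshot("top");cv2.imwrite("pics/w10.png",im);cv2.imwrite("pics/top10.png",t)
print(s["position"],yaw(s),s["opening"])
np.save("c10.npy",np.array([*s["position"],*s["tcp_rot"]]))
w=cv2.resize(im,(400,300));tt=cv2.resize(t[230:350,320:480],(400,300))
cv2.imwrite("pics/m10.png",np.vstack([w,tt]))
E
```

```text
[0.5024266  0.02540154 0.19765567] -3.012036756000517 0.07575915979844114
```

View pics/m10.png

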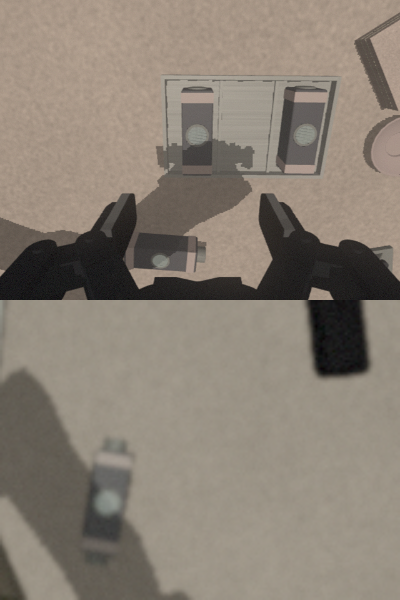

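{"op": "send_rows", "data": {"moves": [{"tx": -0.11, "ty": -0.33, "tz": 0, "rx": 0, "ry": 0, "rz": -0.99, "jaw": 1}, {"tx": -0.11, "ty": -0.33, "tz": 0, "rx": 0, "ry": 0, "rz": -0.99, "jaw": 1}, {"tx": -0.11, "ty": -0.33, "tz": 0, "rx": 0, "ry": 0, "rz": -0.99, "jaw": 1}, {"tx": -0.11, "ty": -0.33, "tz": 0, "rx": 0, "ry": 0, "rz": -0.99, "jaw": 1}, {"tx": -0.11, "ty": -0.33, "tz": 0, "rx": 0, "ry": 0, "rz": -0.99, "jaw": 1}]}}

```text
t: 26.0
position: [0.4741, -0.0578, 0.1945]
tcp_rot: [-2.88, -1.254, 0.002]
wrist_force: [-0.2, 0.0, 0.3]
opening: 0.0855
finger_force: 0.0
```

{"op": "send_rows", "data": {"moves": [{"tx": -0.11, "ty": -0.33, "tz": 0, "rx": 0, "ry": 0, "rz": -0.99, "jaw": 1}, {"tx": -0.11, "ty": -0.33, "tz": 0, "rx": 0, "ry": 0, "rz": -0.99, "jaw": 1}, {"tx": -0.11, "ty": -0.33, "tz": 0, "rx": 0, "ry": 0, "rz": -0.99, "jaw": 1}, {"tx": -0.11, "ty": -0.33, "tz": 0, "rx": 0, "ry": 0, "rz": -0.99, "jaw": 1}, {"tx": -0.11, "ty": -0.33, "tz": 0, "rx": 0, "ry": 0, "rz": -0.99, "jaw": 1}]}}

```text
t: 26.5
position: [0.4465, -0.1402, 0.1945]
tcp_rot: [3.135, 0.205, -0.002]
wrist_force: [-0.0, -0.2, 0.5]
opening: 0.0856
finger_force: 0.0
```

{"op": "send_rows", "data": {"moves": [{"tx": -0.11, "ty": -0.31, "tz": 0, "rx": 0, "ry": 0, "rz": -0.99, "jaw": 1}, {"tx": -0.11, "ty": -0.31, "tz": 0, "rx": 0, "ry": 0, "rz": -0.94, "jaw": 1}, {"tx": 0, "ty": 0, "tz": 0, "rx": 0, "ry": 0, "rz": 0, "jaw": 1}, {"tx": 0, "ty": 0, "tz": 0, "rx": 0, "ry": 0, "rz": 0, "jaw": 1}]}}

```text
t: 26.9
position: [0.436, -0.1702, 0.1948]
tcp_rot: [-3.135, 0.205, 0.002]
wrist_force: [0.2, -0.3, -0.6]
opening: 0.0856
finger_force: 0.0
```

```bash
python3 - <<'E'
from h import *
s=bot.state();im=snapshot("wrist");cv2.imwrite("pics/w11.png",im);c=cam("wrist",s)
print(s["position"],yaw(s),s["joint_pos"])
np.save("c11.npy",np.array([*s["position"],*s["tcp_rot"]]))
print(proj(c,[[.4337,-.1705,.038]]))
g=cv2.cvtColor(cv2.GaussianBlur(im,(5,5),0),cv2.COLOR_BGR2GRAY)
H=cv2.HoughCircles(g,cv2.HOUGH_GRADIENT,1,40,param1=80,param2=16,minRadius=13,maxRadius=24)
for x,y,r in H[0]:
    if 200<x<440 and 100<y<300: print(x,y,r,ray(c,[(x,y)],.038))
E
```

```text
[ 0.43601157 -0.17018973  0.19477612] -97.47389146003724 [ 0.23990418  0.35060745  0.01414839  2.2107158  -0.0085548   0.58127772
 -1.440894  ]
[[316.89483145 217.62776553]]
315.5 215.5 14.7 [[ 0.43554075 -0.16964969  0.038     ]]
```

View pics/w11.png

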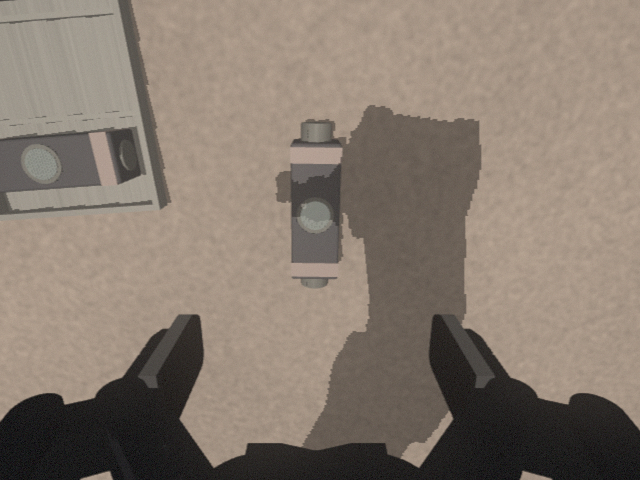

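{"op": "send_rows", "data": {"moves": [{"tx": 0, "ty": 0, "tz": -0.8, "rx": 0, "ry": 0, "rz": 0, "jaw": 1}, {"tx": 0, "ty": 0, "tz": -0.8, "rx": 0, "ry": 0, "rz": 0, "jaw": 1}, {"tx": 0, "ty": 0, "tz": -0.8, "rx": 0, "ry": 0, "rz": 0, "jaw": 1}, {"tx": 0, "ty": 0, "tz": -0.8, "rx": 0, "ry": 0, "rz": 0, "jaw": 1}, {"tx": 0, "ty": 0, "tz": -0.38, "rx": 0, "ry": 0, "rz": 0, "jaw": 1}]}}

```text
t: 27.45
position: [0.4357, -0.1689, 0.0133]
tcp_rot: [-3.133, 0.203, 0.004]
wrist_force: [-0.4, 0.3, -0.2]
opening: 0.0852
finger_force: 0.0
```

{"op": "send_rows", "data": {"moves": [{"tx": 0, "ty": 0, "tz": 0, "rx": 0, "ry": 0, "rz": 0, "jaw": 0}, {"tx": 0, "ty": 0, "tz": 0, "rx": 0, "ry": 0, "rz": 0, "jaw": 0}, {"tx": 0, "ty": 0, "tz": 0, "rx": 0, "ry": 0, "rz": 0, "jaw": 0}, {"tx": 0, "ty": 0, "tz": 0, "rx": 0, "ry": 0, "rz": 0, "jaw": 0}, {"tx": 0, "ty": 0, "tz": 0, "rx": 0, "ry": 0, "rz": 0, "jaw": 0}]}}

```text
t: 27.95
position: [0.4369, -0.1704, 0.018]
tcp_rot: [3.134, -0.209, 0.004]
wrist_force: [-0.4, -0.0, 5.0]
opening: 0.036
finger_force: 90.6
```

{"op": "send_rows", "data": {"moves": [{"tx": 0, "ty": 0, "tz": 0.5, "rx": 0, "ry": 0, "rz": 0, "jaw": 0}, {"tx": 0, "ty": 0, "tz": 0.5, "rx": 0, "ry": 0, "rz": 0, "jaw": 0}, {"tx": 0, "ty": 0, "tz": 0.5, "rx": 0, "ry": 0, "rz": 0, "jaw": 0}, {"tx": 0, "ty": 0, "tz": 0, "rx": 0, "ry": 0, "rz": 0, "jaw": 0}]}}

```text
t: 28.35
position: [0.4376, -0.1709, 0.0949]
tcp_rot: [3.133, -0.209, 0.01]
wrist_force: [-0.6, -0.5, -3.2]
opening: 0.0363
finger_force: 90.9
```

{"op": "send_rows", "data": {"moves": [{"tx": 0.56, "ty": -0.36, "tz": 0, "rx": 0, "ry": 0, "rz": 0.36, "jaw": 0}, {"tx": 0.56, "ty": -0.36, "tz": 0, "rx": 0, "ry": 0, "rz": 0.36, "jaw": 0}, {"tx": 0.56, "ty": -0.36, "tz": 0, "rx": 0, "ry": 0, "rz": 0.36, "jaw": 0}, {"tx": 0.56, "ty": -0.36, "tz": 0, "rx": 0, "ry": 0, "rz": 0.36, "jaw": 0}, {"tx": 0.56, "ty": -0.36, "tz": 0, "rx": 0, "ry": 0, "rz": 0.36, "jaw": 0}]}}

```text
t: 28.85
position: [0.577, -0.261, 0.0912]
tcp_rot: [3.136, 0.189, 0.0]
wrist_force: [0.6, -0.6, -2.2]
opening: 0.0358
finger_force: 90.9
```

{"op": "send_rows", "data": {"moves": [{"tx": 0.56, "ty": -0.36, "tz": 0, "rx": 0, "ry": 0, "rz": 0.36, "jaw": 0}, {"tx": 0, "ty": 0, "tz": 0, "rx": 0, "ry": 0, "rz": 0, "jaw": 0}, {"tx": 0, "ty": 0, "tz": 0, "rx": 0, "ry": 0, "rz": 0, "jaw": 0}]}}

```text
t: 29.15
position: [0.6038, -0.2785, 0.0906]
tcp_rot: [-3.13, -0.263, 0.001]
wrist_force: [-1.1, 0.8, -2.1]
opening: 0.0361
finger_force: 90.7
```

{"op": "send_rows", "data": {"moves": [{"tx": 0.22, "ty": 0.036, "tz": -0.45, "rx": 0, "ry": 0, "rz": 0, "jaw": 0}, {"tx": 0.22, "ty": 0.036, "tz": -0.45, "rx": 0, "ry": 0, "rz": 0, "jaw": 0}, {"tx": 0.22, "ty": 0.036, "tz": -0.38, "rx": 0, "ry": 0, "rz": 0, "jaw": 0}, {"tx": 0.22, "ty": 0.036, "tz": 0, "rx": 0, "ry": 0, "rz": 0, "jaw": 0}, {"tx": 0, "ty": 0, "tz": 0, "rx": 0, "ry": 0, "rz": 0, "jaw": 0}]}}

```text
t: 29.65
position: [0.6493, -0.2698, 0.0274]
tcp_rot: [-3.13, -0.266, -0.001]
wrist_force: [0.4, 0.5, -1.1]
opening: 0.0363
finger_force: 90.7
```

{"op": "send_rows", "data": {"moves": [{"tx": 0.1, "ty": 0.016, "tz": 0, "rx": 0, "ry": 0, "rz": 0, "jaw": 0}, {"tx": 0.1, "ty": 0.016, "tz": 0, "rx": 0, "ry": 0, "rz": 0, "jaw": 0}, {"tx": 0.1, "ty": 0.016, "tz": 0, "rx": 0, "ry": 0, "rz": 0, "jaw": 0}, {"tx": 0.1, "ty": 0.016, "tz": 0, "rx": 0, "ry": 0, "rz": 0, "jaw": 0}, {"tx": 0, "ty": 0, "tz": 0, "rx": 0, "ry": 0, "rz": 0, "jaw": 0}]}}

```text
t: 30.15
position: [0.6667, -0.2686, 0.0275]
tcp_rot: [3.131, 0.263, -0.005]
wrist_force: [-4.5, -1.0, 0.2]
opening: 0.0361
finger_force: 91.2
```

{"op": "send_rows", "data": {"moves": [{"tx": 0.1, "ty": 0.016, "tz": 0, "rx": 0, "ry": 0, "rz": 0, "jaw": 0}, {"tx": 0, "ty": 0, "tz": 0, "rx": 0, "ry": 0, "rz": 0, "jaw": 0}]}}

```text
t: 30.35
position: [0.6709, -0.2679, 0.0273]
tcp_rot: [-3.13, -0.262, 0.007]
wrist_force: [-7.2, 0.2, 2.0]
opening: 0.0362
finger_force: 91.3
```

{"op": "send_rows", "data": {"moves": [{"tx": 0.1, "ty": 0.016, "tz": 0, "rx": 0, "ry": 0, "rz": 0, "jaw": 0}, {"tx": 0, "ty": 0, "tz": 0, "rx": 0, "ry": 0, "rz": 0, "jaw": 0}]}}

```text
t: 30.55
position: [0.6757, -0.2672, 0.0272]
tcp_rot: [-3.13, -0.262, 0.008]
wrist_force: [-7.4, -1.6, 1.4]
opening: 0.0358
finger_force: 91.3
```

{"op": "send_rows", "data": {"moves": [{"tx": 0.1, "ty": 0.016, "tz": 0, "rx": 0, "ry": 0, "rz": 0, "jaw": 0}, {"tx": 0, "ty": 0, "tz": 0, "rx": 0, "ry": 0, "rz": 0, "jaw": 0}]}}

```text
t: 30.75
position: [0.6762, -0.2671, 0.0266]
tcp_rot: [-3.13, -0.26, 0.021]
wrist_force: [-19.0, -0.5, 9.0]
opening: 0.0359
finger_force: 92.2
```

{"op": "send_rows", "data": {"moves": [{"tx": -0.3, "ty": -0.05, "tz": 0, "rx": 0, "ry": 0, "rz": 0, "jaw": 0}, {"tx": -0.4, "ty": -0.07, "tz": 0.2, "rx": 0, "ry": 0, "rz": 0, "jaw": 0}, {"tx": -0.5, "ty": -0.08, "tz": 0.4, "rx": 0, "ry": 0, "rz": 0.3, "jaw": 0}, {"tx": -0.4, "ty": -0.06, "tz": 0.4, "rx": 0, "ry": 0, "rz": 0.7, "jaw": 0}, {"tx": 0, "ty": 0, "tz": 0, "rx": 0, "ry": 0, "rz": 0.9, "jaw": 0}]}}

```text
t: 31.25
position: [0.6014, -0.2806, 0.0802]
tcp_rot: [3.065, 0.678, 0.0]
wrist_force: [0.7, -0.7, -2.3]
opening: 0.0364
finger_force: 90.9
```

{"op": "send_rows", "data": {"moves": [{"tx": 0, "ty": 0, "tz": 0, "rx": 0, "ry": 0, "rz": 1, "jaw": 0}, {"tx": 0, "ty": 0, "tz": 0, "rx": 0, "ry": 0, "rz": 1, "jaw": 0}, {"tx": 0, "ty": 0, "tz": 0, "rx": 0, "ry": 0, "rz": 1, "jaw": 0}, {"tx": 0, "ty": 0, "tz": 0, "rx": 0, "ry": 0, "rz": 1, "jaw": 0}, {"tx": 0, "ty": 0, "tz": 0, "rx": 0, "ry": 0, "rz": 1, "jaw": 0}]}}

```text
t: 31.75
position: [0.6034, -0.279, 0.0777]
tcp_rot: [2.647, 1.691, 0.0]
wrist_force: [-0.2, 0.3, -2.2]
opening: 0.0359
finger_force: 91.0
```

{"op": "send_rows", "data": {"moves": [{"tx": 0, "ty": 0, "tz": 0, "rx": 0, "ry": 0, "rz": 1, "jaw": 0}, {"tx": 0, "ty": 0, "tz": 0, "rx": 0, "ry": 0, "rz": 1, "jaw": 0}, {"tx": 0, "ty": 0, "tz": 0, "rx": 0, "ry": 0, "rz": 1, "jaw": 0}, {"tx": 0, "ty": 0, "tz": 0, "rx": 0, "ry": 0, "rz": 1, "jaw": 0}, {"tx": 0, "ty": 0, "tz": 0, "rx": 0, "ry": 0, "rz": 1, "jaw": 0}]}}

```text
t: 32.25
position: [0.6033, -0.2791, 0.0777]
tcp_rot: [1.909, 2.494, -0.001]
wrist_force: [0.1, -0.1, -2.2]
opening: 0.0365
finger_force: 91.0
```

{"op": "send_rows", "data": {"moves": [{"tx": 0, "ty": 0, "tz": 0, "rx": 0, "ry": 0, "rz": 1, "jaw": 0}, {"tx": 0, "ty": 0, "tz": 0, "rx": 0, "ry": 0, "rz": 1, "jaw": 0}, {"tx": 0, "ty": 0, "tz": 0, "rx": 0, "ry": 0, "rz": 1, "jaw": 0}, {"tx": 0, "ty": 0, "tz": 0, "rx": 0, "ry": 0, "rz": 1, "jaw": 0}, {"tx": 0, "ty": 0, "tz": 0, "rx": 0, "ry": 0, "rz": 1, "jaw": 0}]}}

```text
t: 32.75
position: [0.6033, -0.2792, 0.0776]
tcp_rot: [0.941, 2.997, -0.001]
wrist_force: [0.3, -0.8, -2.3]
opening: 0.036
finger_force: 91.0
```

{"op": "send_rows", "data": {"moves": [{"tx": 0, "ty": 0, "tz": 0, "rx": 0, "ry": 0, "rz": 1, "jaw": 0}, {"tx": 0, "ty": 0, "tz": 0, "rx": 0, "ry": 0, "rz": 1, "jaw": 0}, {"tx": 0, "ty": 0, "tz": 0, "rx": 0, "ry": 0, "rz": 1, "jaw": 0}, {"tx": 0, "ty": 0, "tz": 0, "rx": 0, "ry": 0, "rz": 1, "jaw": 0}, {"tx": 0, "ty": 0, "tz": 0, "rx": 0, "ry": 0, "rz": 1, "jaw": 0}]}}

```text
t: 33.25
position: [0.6032, -0.2793, 0.0775]
tcp_rot: [-0.14, 3.138, -0.001]
wrist_force: [-0.1, -0.4, -2.6]
opening: 0.0363
finger_force: 91.0
```

{"op": "send_rows", "data": {"moves": [{"tx": 0, "ty": 0, "tz": 0, "rx": 0, "ry": 0, "rz": 0.6, "jaw": 0}, {"tx": 0, "ty": 0, "tz": 0, "rx": 0, "ry": 0, "rz": 0, "jaw": 0}, {"tx": 0, "ty": 0, "tz": 0, "rx": 0, "ry": 0, "rz": 0, "jaw": 0}]}}

```text
t: 33.55
position: [0.6032, -0.279, 0.0773]
tcp_rot: [-0.259, 3.131, -0.0]
wrist_force: [-0.2, 0.3, -2.4]
opening: 0.0359
finger_force: 90.9
```

```bash
python3 - <<'E'
from h import *
s=bot.state();im=snapshot("wrist");cv2.imwrite("pics/w12.png",im)
print(s["position"],yaw(s),s["joint_pos"])
for n in("w4","w8"):
    d=cv2.absdiff(im,cv2.imread(f"pics/{n}.png"))[165:445,265:370];print(n,d.mean(),np.percentile(d,95))
E
```

```text
[ 0.60316031 -0.27903834  0.07733626] 99.45088544737473 [ 0.88542163  0.88333242 -0.90349947  1.81943718  0.88476904  0.90245139
  1.29527281]
w4 11.450975056689343 61.0
w8 7.958480725623582 44.0
```

{"op": "send_rows", "data": {"moves": [{"tx": 0.3, "ty": 0.05, "tz": -0.4, "rx": 0, "ry": 0, "rz": 0, "jaw": 0}, {"tx": 0.3, "ty": 0.05, "tz": -0.4, "rx": 0, "ry": 0, "rz": 0, "jaw": 0}, {"tx": 0.3, "ty": 0.05, "tz": -0.2, "rx": 0, "ry": 0, "rz": 0, "jaw": 0}, {"tx": 0, "ty": 0, "tz": 0, "rx": 0, "ry": 0, "rz": 0, "jaw": 0}]}}

```text
t: 34.0
position: [0.6497, -0.2698, 0.0261]
tcp_rot: [-0.264, 3.13, 0.002]
wrist_force: [0.4, -0.1, -2.2]
opening: 0.0362
finger_force: 90.8
```

{"op": "send_rows", "data": {"moves": [{"tx": 0.1, "ty": 0.016, "tz": 0, "rx": 0, "ry": 0, "rz": 0, "jaw": 0}, {"tx": 0.1, "ty": 0.016, "tz": 0, "rx": 0, "ry": 0, "rz": 0, "jaw": 0}, {"tx": 0.1, "ty": 0.016, "tz": 0, "rx": 0, "ry": 0, "rz": 0, "jaw": 0}, {"tx": 0.1, "ty": 0.016, "tz": 0, "rx": 0, "ry": 0, "rz": 0, "jaw": 0}, {"tx": 0.1, "ty": 0.016, "tz": 0, "rx": 0, "ry": 0, "rz": 0, "jaw": 0}]}}

```text
t: 34.5
position: [0.671, -0.2679, 0.0275]
tcp_rot: [0.262, -3.126, 0.002]
wrist_force: [-9.6, -0.9, 4.7]
opening: 0.0361
finger_force: 91.5
```

{"op": "send_rows", "data": {"moves": [{"tx": 0.1, "ty": 0.016, "tz": 0, "rx": 0, "ry": 0, "rz": 0, "jaw": 0}, {"tx": 0, "ty": 0, "tz": 0, "rx": 0, "ry": 0, "rz": 0, "jaw": 0}]}}

```text
t: 34.7
position: [0.6738, -0.2675, 0.0269]
tcp_rot: [0.262, -3.121, 0.002]
wrist_force: [-15.5, -2.2, 5.6]
opening: 0.0361
finger_force: 91.8
```

{"op": "send_rows", "data": {"moves": [{"tx": 0.1, "ty": 0.016, "tz": 0, "rx": 0, "ry": 0, "rz": 0, "jaw": 0}, {"tx": 0, "ty": 0, "tz": 0, "rx": 0, "ry": 0, "rz": 0, "jaw": 0}]}}

```text
t: 34.9
position: [0.6741, -0.2675, 0.0262]
tcp_rot: [0.26, -3.112, 0.004]
wrist_force: [-30.2, -2.3, 14.7]
opening: 0.0362
finger_force: 93.0
```

{"op": "send_rows", "data": {"moves": [{"tx": -0.6, "ty": -0.1, "tz": 0, "rx": 0, "ry": 0, "rz": 0, "jaw": 0}, {"tx": -0.6, "ty": -0.1, "tz": 0.5, "rx": 0, "ry": 0, "rz": 0, "jaw": 0}, {"tx": -0.08, "ty": 0.46, "tz": 0.5, "rx": 0, "ry": 0, "rz": -0.99, "jaw": 0}, {"tx": -0.09, "ty": 0.46, "tz": 0.5, "rx": 0, "ry": 0, "rz": -0.99, "jaw": 0}, {"tx": -0.09, "ty": 0.46, "tz": 0, "rx": 0, "ry": 0, "rz": -0.99, "jaw": 0}]}}

```text
t: 35.4
position: [0.6119, -0.206, 0.1062]
tcp_rot: [0.396, 3.111, -0.0]
wrist_force: [-0.2, -0.2, -2.4]
opening: 0.0362
finger_force: 90.8
```

{"op": "send_rows", "data": {"moves": [{"tx": -0.09, "ty": 0.46, "tz": 0, "rx": 0, "ry": 0, "rz": -0.99, "jaw": 0}, {"tx": -0.09, "ty": 0.46, "tz": 0, "rx": 0, "ry": 0, "rz": -0.99, "jaw": 0}, {"tx": -0.09, "ty": 0.46, "tz": 0, "rx": 0, "ry": 0, "rz": -0.99, "jaw": 0}, {"tx": -0.09, "ty": 0.46, "tz": 0, "rx": 0, "ry": 0, "rz": -0.99, "jaw": 0}, {"tx": -0.09, "ty": 0.46, "tz": 0, "rx": 0, "ry": 0, "rz": -0.99, "jaw": 0}]}}

```text
t: 35.9
position: [0.5879, -0.0905, 0.103]
tcp_rot: [1.427, 2.797, 0.001]
wrist_force: [-0.3, -0.2, -1.6]
opening: 0.0362
finger_force: 90.6
```

{"op": "send_rows", "data": {"moves": [{"tx": -0.09, "ty": 0.46, "tz": 0, "rx": 0, "ry": 0, "rz": -0.99, "jaw": 0}, {"tx": -0.09, "ty": 0.46, "tz": 0, "rx": 0, "ry": 0, "rz": -0.99, "jaw": 0}, {"tx": -0.09, "ty": 0.46, "tz": 0, "rx": 0, "ry": 0, "rz": -0.99, "jaw": 0}, {"tx": -0.09, "ty": 0.46, "tz": 0, "rx": 0, "ry": 0, "rz": -0.99, "jaw": 0}, {"tx": -0.05, "ty": 0.46, "tz": 0, "rx": 0, "ry": 0, "rz": -0.99, "jaw": 0}]}}

```text
t: 36.4
position: [0.5671, 0.0247, 0.103]
tcp_rot: [2.29, 2.15, 0.001]
wrist_force: [-0.3, 0.3, -2.9]
opening: 0.0366
finger_force: 90.6
```

{"op": "send_rows", "data": {"moves": [{"tx": 0, "ty": 0, "tz": 0, "rx": 0, "ry": 0, "rz": 0, "jaw": 0}, {"tx": 0, "ty": 0, "tz": 0, "rx": 0, "ry": 0, "rz": 0, "jaw": 0}]}}

```text
t: 36.6
position: [0.5675, 0.0244, 0.1028]
tcp_rot: [2.281, 2.159, 0.001]
wrist_force: [-0.3, -0.7, -2.0]
opening: 0.0361
finger_force: 90.7
```

```bash
python3 - <<'E'
from h import *
s=bot.state();im=snapshot("wrist");cv2.imwrite("pics/w13.png",im);c=cam("wrist",s)
print(s["position"],yaw(s),s["joint_pos"],s["opening"])
np.save("c13.npy",np.array([*s["position"],*s["tcp_rot"]]))
print("expect",proj(c,[[.6353,.018,.042],[.502,.0255,.042]]))
g=cv2.cvtColor(cv2.GaussianBlur(im,(5,5),0),cv2.COLOR_BGR2GRAY)
H=cv2.HoughCircles(g,cv2.HOUGH_GRADIENT,1,40,param1=80,param2=18,minRadius=17,maxRadius=45)
for x,y,r in H[0]: print(x,y,r,ray(c,[(x,y)],.042))
E
```

```text
[0.56745414 0.02438429 0.10284855] -3.1353997085451026 [ 0.16474439  0.62508259 -0.4507459   2.04948132  0.49182098  0.57091583
 -0.68722856] 0.036080660522252346
expect [[440.0209372  266.50874814]
 [196.85314977 266.33897126]]
315.5 342.5 35.0 [[ 0.5643373  -0.02645991  0.042     ]]
198.5 262.5 28.6 [[0.50324161 0.02770637 0.042     ]]
441.5 269.5 28.4 [[0.63619187 0.0161661  0.042     ]]
468.5 406.5 44.4 [[ 0.65725715 -0.07803265  0.042     ]]
454.5 201.5 43.3 [[0.6412023  0.05428681 0.042     ]]
409.5 296.5 21.0 [[6.18923589e-01 5.88398813e-04 4.20000000e-02]]
194.5 330.5 21.8 [[ 0.49455976 -0.01448911  0.042     ]]
```

View pics/w13.png

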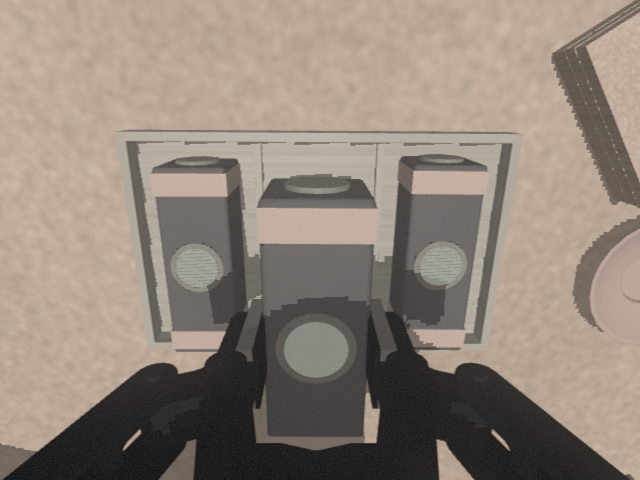

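{"op": "send_rows", "data": {"moves": [{"tx": 0.02, "ty": 0, "tz": -0.5, "rx": 0, "ry": 0, "rz": 0, "jaw": 0}, {"tx": 0, "ty": 0, "tz": -0.5, "rx": 0, "ry": 0, "rz": 0, "jaw": 0}, {"tx": 0, "ty": 0, "tz": -0.3, "rx": 0, "ry": 0, "rz": 0, "jaw": 0}, {"tx": 0, "ty": 0, "tz": -0.1, "rx": 0, "ry": 0, "rz": 0, "jaw": 0}, {"tx": 0, "ty": 0, "tz": -0.04, "rx": 0, "ry": 0, "rz": 0, "jaw": 0}]}}

```text
t: 37.15
position: [0.5681, 0.0227, 0.0299]
tcp_rot: [-2.285, -2.155, 0.001]
wrist_force: [0.6, 0.3, -1.6]
opening: 0.036
finger_force: 90.9
```

{"op": "send_rows", "data": {"moves": [{"tx": 0, "ty": 0, "tz": -0.04, "rx": 0, "ry": 0, "rz": 0, "jaw": 0}, {"tx": 0, "ty": 0, "tz": -0.04, "rx": 0, "ry": 0, "rz": 0, "jaw": 0}, {"tx": 0, "ty": 0, "tz": -0.03, "rx": 0, "ry": 0, "rz": 0, "jaw": 0}, {"tx": 0, "ty": 0, "tz": -0.03, "rx": 0, "ry": 0, "rz": 0, "jaw": 0}]}}

```text
t: 37.55
position: [0.5684, 0.0234, 0.0236]
tcp_rot: [2.285, 2.156, 0.001]
wrist_force: [1.1, -0.4, -3.0]
opening: 0.036
finger_force: 90.9
```

{"op": "send_rows", "data": {"moves": [{"tx": 0, "ty": 0, "tz": -0.03, "rx": 0, "ry": 0, "rz": 0, "jaw": 0}, {"tx": 0, "ty": 0, "tz": -0.02, "rx": 0, "ry": 0, "rz": 0, "jaw": 0}, {"tx": 0, "ty": 0, "tz": 0, "rx": 0, "ry": 0, "rz": 0, "jaw": 0}]}}

```text
t: 37.85
position: [0.5684, 0.0234, 0.023]
tcp_rot: [2.283, 2.155, 0.001]
wrist_force: [-4.5, -1.4, 25.4]
opening: 0.0362
finger_force: 94.4
```

{"op": "send_rows", "data": {"moves": [{"tx": 0, "ty": 0, "tz": 0, "rx": 0, "ry": 0, "rz": 0, "jaw": 0.56}, {"tx": 0, "ty": 0, "tz": 0, "rx": 0, "ry": 0, "rz": 0, "jaw": 0.56}, {"tx": 0, "ty": 0, "tz": 0, "rx": 0, "ry": 0, "rz": 0, "jaw": 0.56}]}}

```text
t: 38.15
position: [0.5683, 0.0235, 0.0208]
tcp_rot: [2.285, 2.156, 0.0]
wrist_force: [-0.2, 0.8, -0.3]
opening: 0.0479
finger_force: 0.0
```

{"op": "send_rows", "data": {"moves": [{"tx": 0, "ty": 0, "tz": 0.4, "rx": 0, "ry": 0, "rz": 0, "jaw": 0.56}, {"tx": 0, "ty": 0, "tz": 0.8, "rx": 0, "ry": 0, "rz": 0, "jaw": 0.56}, {"tx": 0, "ty": 0, "tz": 0.8, "rx": 0, "ry": 0, "rz": 0, "jaw": 0.56}, {"tx": 0, "ty": 0, "tz": 0.8, "rx": 0, "ry": 0, "rz": 0, "jaw": 0.56}, {"tx": 0, "ty": 0, "tz": 0.6, "rx": 0, "ry": 0, "rz": 0, "jaw": 1}]}}

```text
t: 38.65
position: [0.5684, 0.0236, 0.193]
tcp_rot: [2.284, 2.156, 0.002]
wrist_force: [0.7, 0.5, -0.1]
opening: 0.0608
finger_force: 0.0
```

```bash
python3 - <<'E'
from h import *
s=bot.state();im=snapshot("wrist");cv2.imwrite("pics/w14.png",im);c=cam("wrist",s)
t=snapshot("top");cv2.imwrite("pics/top14.png",t)
print(s["position"],yaw(s))
g=cv2.cvtColor(cv2.GaussianBlur(im,(5,5),0),cv2.COLOR_BGR2GRAY)
H=cv2.HoughCircles(g,cv2.HOUGH_GRADIENT,1,40,param1=80,param2=16,minRadius=12,maxRadius=25)
for x,y,r in H[0]:
    P=ray(c,[(x,y)],.042)[0]
    if .45<P[0]<.7 and -.03<P[1]<.08: print(x,y,r,P)
E
```

```text
[0.56839662 0.02360253 0.19296786] -3.320897979129238
403.5 218.5 18.5 [0.63501763 0.01886431 0.042     ]
229.5 220.5 18.8 [0.5023888  0.02506979 0.042     ]
316.5 219.5 18.8 [0.5687491 0.0219649 0.042    ]
```

{"op": "send_rows", "data": {"moves": [{"tx": -0.05, "ty": -0.75, "tz": 0, "rx": 0, "ry": 0, "rz": 0, "jaw": 0.47}, {"tx": -0.05, "ty": -0.75, "tz": 0, "rx": 0, "ry": 0, "rz": 0, "jaw": 0.47}, {"tx": 0, "ty": -0.77, "tz": 0, "rx": 0, "ry": 0, "rz": 0, "jaw": 0.47}, {"tx": 0, "ty": 0, "tz": -0.8, "rx": 0, "ry": 0, "rz": 0, "jaw": 0.47}, {"tx": 0, "ty": 0, "tz": -0.8, "rx": 0, "ry": 0, "rz": 0, "jaw": 0.47}]}}

```text
t: 39.25
position: [0.5633, -0.0924, 0.1097]
tcp_rot: [2.288, 2.151, 0.001]
wrist_force: [1.2, 0.2, 0.5]
opening: 0.0401
finger_force: 0.0
```

{"op": "send_rows", "data": {"moves": [{"tx": 0, "ty": 0, "tz": -0.8, "rx": 0, "ry": 0, "rz": 0, "jaw": 0.47}, {"tx": 0, "ty": 0, "tz": -0.8, "rx": 0, "ry": 0, "rz": 0, "jaw": 0.47}, {"tx": 0, "ty": 0, "tz": -0.3, "rx": 0, "ry": 0, "rz": 0, "jaw": 0.47}, {"tx": 0, "ty": 0, "tz": -0.1, "rx": 0, "ry": 0, "rz": 0, "jaw": 0.47}, {"tx": 0, "ty": 0, "tz": 0, "rx": 0, "ry": 0, "rz": 0, "jaw": 0.47}]}}

```text
t: 39.75
position: [0.5626, -0.0897, 0.0098]
tcp_rot: [-2.283, -2.156, 0.002]
wrist_force: [-0.0, -0.2, 0.1]
opening: 0.0401
finger_force: 0.0
```

{"op": "send_rows", "data": {"moves": [{"tx": 0, "ty": 0, "tz": -0.06, "rx": 0, "ry": 0, "rz": 0, "jaw": 0.47}, {"tx": 0, "ty": 0, "tz": -0.06, "rx": 0, "ry": 0, "rz": 0, "jaw": 0.47}, {"tx": 0, "ty": 0, "tz": 0, "rx": 0, "ry": 0, "rz": 0, "jaw": 0.47}]}}

```text
t: 40.05
position: [0.5635, -0.0902, 0.0053]
tcp_rot: [2.285, 2.155, 0.001]
wrist_force: [-0.5, 0.3, -0.1]
opening: 0.0405
finger_force: 0.0
```

```bash
python3 - <<'E'
from h import *
s=bot.state();im=snapshot("wrist");cv2.imwrite("pics/w15.png",im)
print(s["position"],yaw(s),s["opening"],s["joint_pos"])
np.save("c15.npy",np.array([*s["position"],*s["tcp_rot"]]))
E
```

```text
[ 0.56348748 -0.090244    0.00528179] -3.337729694800636 0.04048195643388653 [ 0.27360883  0.76875525 -0.31890512  2.08743837  0.63218958  0.37815399
 -0.61509481]
```

{"op": "send_rows", "data": {"moves": [{"tx": 0, "ty": 0.2, "tz": 0, "rx": 0, "ry": 0, "rz": 0, "jaw": 0.47}, {"tx": 0, "ty": 0.2, "tz": 0, "rx": 0, "ry": 0, "rz": 0, "jaw": 0.47}, {"tx": 0, "ty": 0.15, "tz": 0, "rx": 0, "ry": 0, "rz": 0, "jaw": 0.47}, {"tx": 0.01, "ty": 0.15, "tz": 0, "rx": 0, "ry": 0, "rz": 0.02, "jaw": 0.47}, {"tx": 0.01, "ty": 0.15, "tz": 0, "rx": 0, "ry": 0, "rz": 0.02, "jaw": 0.47}]}}

```text
t: 40.6
position: [0.5637, -0.0508, 0.005]
tcp_rot: [2.28, 2.158, -0.008]
wrist_force: [0.5, -14.1, 4.7]
opening: 0.0403
finger_force: 6.6
```

{"op": "send_rows", "data": {"moves": [{"tx": 0.02, "ty": 0.2, "tz": 0, "rx": 0, "ry": 0, "rz": 0.03, "jaw": 0.47}, {"tx": 0.02, "ty": 0.2, "tz": 0, "rx": 0, "ry": 0, "rz": 0.03, "jaw": 0.47}, {"tx": 0.02, "ty": 0.2, "tz": 0, "rx": 0, "ry": 0, "rz": 0.03, "jaw": 0.47}, {"tx": 0.02, "ty": 0.2, "tz": 0, "rx": 0, "ry": 0, "rz": 0.03, "jaw": 0.47}, {"tx": 0.02, "ty": 0.2, "tz": 0, "rx": 0, "ry": 0, "rz": 0.03, "jaw": 0.47}]}}

```text
t: 41.1
position: [0.5684, -0.0015, 0.005]
tcp_rot: [2.257, 2.18, -0.009]
wrist_force: [-0.3, -13.8, 6.5]
opening: 0.04
finger_force: 7.0
```

{"op": "send_rows", "data": {"moves": [{"tx": 0.02, "ty": 0.2, "tz": 0, "rx": 0, "ry": 0, "rz": 0.03, "jaw": 0.47}, {"tx": 0.02, "ty": 0.2, "tz": 0, "rx": 0, "ry": 0, "rz": 0.03, "jaw": 0.47}, {"tx": 0.02, "ty": 0.2, "tz": 0, "rx": 0, "ry": 0, "rz": 0.03, "jaw": 0.47}, {"tx": 0.02, "ty": 0.2, "tz": 0, "rx": 0, "ry": 0, "rz": 0.03, "jaw": 0.47}, {"tx": 0.02, "ty": 0.2, "tz": 0, "rx": 0, "ry": 0, "rz": 0.03, "jaw": 0.47}]}}

```text
t: 41.6
position: [0.5733, 0.048, 0.005]
tcp_rot: [2.234, 2.204, -0.011]
wrist_force: [-1.9, -16.0, 7.4]
opening: 0.0404
finger_force: 7.4
```

{"op": "send_rows", "data": {"moves": [{"tx": 0.02, "ty": 0.2, "tz": 0, "rx": 0, "ry": 0, "rz": 0.03, "jaw": 0.47}, {"tx": 0.02, "ty": 0.2, "tz": 0, "rx": 0, "ry": 0, "rz": 0.03, "jaw": 0.47}, {"tx": 0.02, "ty": 0.2, "tz": 0, "rx": 0, "ry": 0, "rz": 0.03, "jaw": 0.47}, {"tx": 0, "ty": 0.2, "tz": 0, "rx": 0, "ry": 0, "rz": 0.03, "jaw": 0.47}, {"tx": 0, "ty": 0, "tz": 0, "rx": 0, "ry": 0, "rz": 0, "jaw": 0.47}]}}

```text
t: 42.1
position: [0.5768, 0.091, 0.005]
tcp_rot: [2.214, 2.226, -0.005]
wrist_force: [0.7, -6.1, 3.6]
opening: 0.0402
finger_force: 2.9
```

```bash
python3 - <<'E'
from h import *
s=bot.state();c=cam("wrist",s);im=snapshot("wrist");cv2.imwrite("pics/w16.png",im);t=snapshot("top");cv2.imwrite("pics/top16.png",t)
print(s["position"],yaw(s),s["wrist_force"])
np.save("c16.npy",np.array([*s["position"],*s["tcp_rot"]]))
g=cv2.cvtColor(cv2.GaussianBlur(im,(5,5),0),cv2.COLOR_BGR2GRAY)
H=cv2.HoughCircles(g,cv2.HOUGH_GRADIENT,1,40,param1=80,param2=18,minRadius=18,maxRadius=50)
for x,y,r in H[0]: print(x,y,r,ray(c,[(x,y)],.042)[0])
# black lines, rail foot in top view
ct=cam("top");g=cv2.cvtColor(t,cv2.COLOR_BGR2GRAY).astype(int)
for u in(195,205,215,225):
    for lo,hi in((200,225),(285,310)):
        v=lo+np.argmin(g[lo:hi,u]);print(u,v,g[v,u],ray(ct,[(u,v)],0)[0,:2])
E
```

```text
[0.57682346 0.09101937 0.00498001] 0.3162409754440026 [ 0.71977046 -6.10984256  3.58451443]
315.5 101.5 47.2 [0.57628663 0.17385133 0.042     ]
61.5 123.5 47.1 [0.51249772 0.16830452 0.042     ]
572.5 119.5 42.7 [0.64055698 0.16991165 0.042     ]
34.5 90.5 42.7 [0.50744657 0.17605958 0.042     ]
602.5 87.5 33.8 [0.64627342 0.17742988 0.042     ]
324.5 142.5 21.6 [0.57862537 0.16397774 0.042     ]
281.5 124.5 20.3 [0.56776994 0.16834089 0.042     ]
615.5 125.5 19.4 [0.65165391 0.16852145 0.042     ]
308.5 59.5 18.8 [0.57456918 0.18334474 0.042     ]
425.5 279.5 30.5 [0.60793503 0.1258856  0.042     ]
195 211 81 [0.69817351 0.29712122]
195 297 90 [0.46066648 0.28545846]
205 212 93 [0.69601506 0.26926428]
205 298 92 [0.45857976 0.25806952]
215 212 98 [0.69666485 0.24154271]
215 298 89 [0.45920805 0.23081146]
225 212 87 [0.69731469 0.21381861]
225 292 53 [0.47614635 0.20425615]
```

{"op": "send_rows", "data": {"moves": [{"tx": 0, "ty": 0.15, "tz": 0, "rx": 0, "ry": 0, "rz": 0, "jaw": 0.47}, {"tx": 0, "ty": 0.2, "tz": 0, "rx": 0, "ry": 0, "rz": 0, "jaw": 0.47}, {"tx": 0, "ty": 0.2, "tz": 0, "rx": 0, "ry": 0, "rz": 0, "jaw": 0.47}, {"tx": 0, "ty": 0.2, "tz": 0, "rx": 0, "ry": 0, "rz": 0.02, "jaw": 0.47}, {"tx": 0, "ty": 0.2, "tz": 0, "rx": 0, "ry": 0, "rz": 0, "jaw": 0.47}]}}

```text
t: 42.7
position: [0.5767, 0.135, 0.0049]
tcp_rot: [2.212, 2.225, -0.011]
wrist_force: [0.5, -15.8, 9.2]
opening: 0.04
finger_force: 7.9
```

{"op": "send_rows", "data": {"moves": [{"tx": 0, "ty": 0.2, "tz": 0, "rx": 0, "ry": 0, "rz": 0, "jaw": 0.47}, {"tx": 0, "ty": 0.2, "tz": 0, "rx": 0, "ry": 0, "rz": 0, "jaw": 0.47}, {"tx": 0, "ty": 0.15, "tz": 0, "rx": 0, "ry": 0, "rz": 0, "jaw": 0.47}, {"tx": 0, "ty": 0.1, "tz": 0, "rx": 0, "ry": 0, "rz": 0, "jaw": 0.47}, {"tx": 0, "ty": 0.1, "tz": 0, "rx": 0, "ry": 0, "rz": 0, "jaw": 0.47}]}}

```text
t: 43.2
position: [0.5767, 0.1719, 0.005]
tcp_rot: [2.212, 2.224, -0.012]
wrist_force: [0.3, -16.9, 10.0]
opening: 0.0402
finger_force: 8.6
```

{"op": "send_rows", "data": {"moves": [{"tx": 0, "ty": 0.06, "tz": 0, "rx": 0, "ry": 0, "rz": 0, "jaw": 0.47}, {"tx": 0, "ty": 0.06, "tz": 0, "rx": 0, "ry": 0, "rz": 0, "jaw": 0.47}]}}

```text
t: 43.4
position: [0.5766, 0.1777, 0.0049]
tcp_rot: [2.212, 2.224, -0.013]
wrist_force: [0.3, -17.5, 10.6]
opening: 0.0402
finger_force: 8.6
```

{"op": "send_rows", "data": {"moves": [{"tx": 0, "ty": 0.06, "tz": 0, "rx": 0, "ry": 0, "rz": 0, "jaw": 0.47}, {"tx": 0, "ty": 0.06, "tz": 0, "rx": 0, "ry": 0, "rz": 0, "jaw": 0.47}]}}

```text
t: 43.6
position: [0.5767, 0.1834, 0.0049]
tcp_rot: [2.212, 2.224, -0.013]
wrist_force: [-0.6, -17.4, 11.0]
opening: 0.0403
finger_force: 8.5
```

{"op": "send_rows", "data": {"moves": [{"tx": 0, "ty": 0.06, "tz": 0, "rx": 0, "ry": 0, "rz": 0, "jaw": 0.47}, {"tx": 0, "ty": 0, "tz": 0, "rx": 0, "ry": 0, "rz": 0, "jaw": 0.47}]}}

```text
t: 43.8
position: [0.5766, 0.1869, 0.0049]
tcp_rot: [2.212, 2.224, -0.012]
wrist_force: [-0.8, -15.2, 9.2]
opening: 0.0398
finger_force: 7.8
```

{"op": "send_rows", "data": {"moves": [{"tx": 0, "ty": 0.06, "tz": 0, "rx": 0, "ry": 0, "rz": 0, "jaw": 0.47}, {"tx": 0, "ty": 0, "tz": 0, "rx": 0, "ry": 0, "rz": 0, "jaw": 0.47}]}}

```text
t: 44.0
position: [0.5766, 0.187, 0.0049]
tcp_rot: [2.212, 2.221, -0.018]
wrist_force: [0.1, -22.6, 13.3]
opening: 0.0403
finger_force: 11.2
```

{"op": "send_rows", "data": {"moves": [{"tx": 0, "ty": 0.06, "tz": 0, "rx": 0, "ry": 0, "rz": 0, "jaw": 0.47}, {"tx": 0, "ty": 0, "tz": 0, "rx": 0, "ry": 0, "rz": 0, "jaw": 0.47}]}}

```text
t: 44.2
position: [0.5763, 0.1872, 0.0049]
tcp_rot: [2.213, 2.218, -0.023]
wrist_force: [-0.8, -28.7, 17.3]
opening: 0.0399
finger_force: 14.5
```

{"op": "send_rows", "data": {"moves": [{"tx": 0, "ty": -0.3, "tz": 0, "rx": 0, "ry": 0, "rz": 0, "jaw": 0.47}, {"tx": 0, "ty": -0.6, "tz": 0, "rx": 0, "ry": 0, "rz": 0, "jaw": 0.47}, {"tx": 0, "ty": -0.6, "tz": 0.6, "rx": 0, "ry": 0, "rz": 0, "jaw": 0.47}, {"tx": 0, "ty": 0, "tz": 0.8, "rx": 0, "ry": 0, "rz": 0, "jaw": 0.47}, {"tx": 0, "ty": 0, "tz": 0.8, "rx": 0, "ry": 0, "rz": 0, "jaw": 0.47}]}}

```text
t: 44.7
position: [0.5765, 0.1229, 0.1155]
tcp_rot: [-2.212, -2.23, 0.002]
wrist_force: [1.1, 0.7, -0.6]
opening: 0.0405
finger_force: 0.0
```

{"op": "send_rows", "data": {"moves": [{"tx": 0, "ty": 0.6, "tz": 0.8, "rx": 0, "ry": 0, "rz": 0, "jaw": 0.47}, {"tx": 0, "ty": 0.6, "tz": 0.8, "rx": 0, "ry": 0, "rz": 0, "jaw": 0.47}, {"tx": 0, "ty": 0.6, "tz": 0.3, "rx": 0, "ry": 0, "rz": 0, "jaw": 0.47}, {"tx": 0, "ty": 0, "tz": 0, "rx": 0, "ry": 0, "rz": 0, "jaw": 0.47}, {"tx": 0, "ty": 0, "tz": 0, "rx": 0, "ry": 0, "rz": 0, "jaw": 0.47}]}}

```text
t: 45.2
position: [0.5766, 0.2146, 0.2099]
tcp_rot: [2.209, 2.234, 0.001]
wrist_force: [0.7, -1.6, -0.8]
opening: 0.0404
finger_force: 0.0
```

```bash
python3 - <<'E'
from h import *
s=bot.state();c=cam("wrist",s);im=snapshot("wrist");cv2.imwrite("pics/w17.png",im)
print(s["position"],yaw(s))
gg=cv2.cvtColor(im,cv2.COLOR_BGR2GRAY);g=cv2.GaussianBlur(gg,(5,5),0)
H=cv2.HoughCircles(g,cv2.HOUGH_GRADIENT,1,40,param1=80,param2=16,minRadius=12,maxRadius=25)
for x,y,r in H[0]:
    P=ray(c,[(x,y)],.042)[0]
    if .45<P[0]<.72 and .2<P[1]<.33: print("win",x,y,r,P)
# long lines seen
L=cv2.createLineSegmentDetector().detect(gg)[0][:,0]
for x1,y1,x2,y2 in L:
    if np.hypot(x2-x1,y2-y1)>45 and max(y1,y2)<330:
        P=ray(c,[(x1,y1),(x2,y2)],.018);print(np.round([x1,y1,x2,y2]),P[:,:2].round(4).tolist())
E
```

```text
[0.57662643 0.21456446 0.2099338 ] 0.6502102890742923
win 405.5 141.5 18.5 [0.64386849 0.27023613 0.042     ]
win 227.5 142.5 18.1 [0.50889462 0.26803968 0.042     ]
win 316.5 140.5 18.5 [0.57639508 0.27024755 0.042     ]
[473.  50. 451. 219.] [[0.6951, 0.3364], [0.6942, 0.2025]]
[445. 220. 465.  49.] [[0.689, 0.2023], [0.6891, 0.3371]]
[369. 206. 377.  68.] [[0.6223, 0.2141], [0.6225, 0.3232]]
[258.  70. 263. 207.] [[0.5304, 0.3205], [0.531, 0.2119]]
[177.  52. 456.  55.] [[0.4691, 0.333], [0.6822, 0.3333]]
[463.  49. 169.  45.] [[0.6874, 0.3375], [0.4639, 0.3376]]
[147.  39. 497.  46.] [[0.4474, 0.3419], [0.7127, 0.3399]]
[182.  57. 196. 212.] [[0.4727, 0.3296], [0.4731, 0.2069]]
[343.  87. 339. 193.] [[0.5967, 0.3094], [0.5962, 0.2248]]
[249.  69. 199.  69.] [[0.524, 0.3215], [0.4853, 0.321]]
[293.  62. 341.  63.] [[0.5578, 0.3268], [0.5944, 0.3267]]
[436.  68. 384.  67.] [[0.6679, 0.3236], [0.6282, 0.3238]]
[359.  58. 276.  57.] [[0.6087, 0.33], [0.5444, 0.3304]]
[291. 208. 337. 208.] [[0.5548, 0.2112], [0.5947, 0.2112]]
[457.  57. 439. 217.] [[0.6837, 0.332], [0.6839, 0.2047]]
[
[... 936 characters left out ...]
11. 210. 257. 210.] [[0.4857, 0.2088], [0.5256, 0.2091]]
[447. 289. 543. 242.] [[0.6987, 0.1359], [0.7788, 0.1822]]
[279. 213. 352. 213.] [[0.545, 0.2069], [0.6078, 0.207]]
[439. 218. 193. 215.] [[0.684, 0.2038], [0.4702, 0.2037]]
[277. 211. 273.  57.] [[0.5427, 0.2088], [0.5426, 0.3303]]
[361.  59. 354. 212.] [[0.6099, 0.3293], [0.6099, 0.2084]]
[383.  88. 377. 191.] [[0.6285, 0.3089], [0.6281, 0.2272]]
[181. 157. 187. 214.] [[0.4649, 0.2537], [0.4648, 0.2046]]
[255. 192. 250.  89.] [[0.5247, 0.225], [0.5241, 0.3068]]
[184. 208. 179. 161.] [[0.4626, 0.2101], [0.4627, 0.2507]]
[404.  21. 329.  19.] [[0.6411, 0.3559], [0.5851, 0.3564]]
[355. 134. 358.  63.] [[0.6079, 0.2734], [0.608, 0.3266]]
```

```bash
python3 -c "
from plant import job
print(job.sign_off())"
```

```text
the job is handed in; nothing more can be done
None
```

I pressed all three cells closed on the bracket at both ends, laid them window up in the tray's three bays, and slid the tray flush against the docking rail, about 2 mm off midway between the lines; the job is handed in, but the sign-off returned no verdict.

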